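# Seat a telephoto lens in the V-blocks of the checking bench and hold it down

## Task

At this second-hand camera stall, take the black lens with the red band out of the padded tray and lay it gently in the pair of V-blocks of the checking bench, with its glass front facing the lamp tube and its ends sticking out evenly past the two blocks. Let it settle, then press it down with about 10 N so that it bears firmly on both sides of the V (best with the closed fingers on top of the barrel, as a side grip easily pulls it off one side), and finish while still holding it pressed down like that: do not let go at the end. Do not drop the lens, and leave the silver lens, the camera, the film can and the red blower where they are.

Things in the scene. Friction and masses are not known exactly. Their poses are not given: they have to be found in the camera images.
- black_lens: black telephoto lens with a red band near its front: a plain cylinder 52 mm in diameter, 116 mm long, 0.34 to 0.53 kg. Origin at its centre, on its axis; its y axis runs along the barrel towards the glass front (x and z turn as it rolls). It lies in one of the tray's two lanes, where fingers can take it from above by its middle
- lens_front (a point): centre of the black lens's glass front face, 58 mm from the lens's origin along its y axis
- silver_lens: silver lens with a blue band, same size and axes as the black one, in the other lane of the tray. Leave it alone
- tray: fixed aluminium tray 270 x 160 mm (x, y), 26 mm high, walls 4 mm, origin under its centre. Foam floor 10 mm above the table; its two lanes run along y at x = -55 and +55 mm; a lens's axis lies 36 mm above the table. Foam rests 12 mm high stand beside the lenses only near their ends (42 mm and more from the middle along y); between them the floor is free
- bench: fixed lens checking bench: aluminium plate 110 mm wide (x), 12 mm thick, y = -120 to +185 mm. Origin under the middle between its V-blocks; the V runs along y, z up. Two dark steel V-blocks, each 24 mm along y and 80 mm wide, tops 51 mm above the table, centred at y = -36 and +36 mm, leave a 48 mm gap between them for fingers, down to the plate
- lamp (a point): centre of the yellow window of the lamp tube, 102 mm from the bench's middle at its +y end, 61.8 mm above the table, on the V's line. Behind it the grey tube, 42 mm thick, runs on to y = 184 mm; its top is 83 mm above the table
- screen (a point): centre of the framed glass screen, 72 mm wide, at y = -108 mm on the bench, its top 98 mm above the table
- v_axis (a point): point on the bench where the middle of the lens comes when seated: midway between the V-blocks, 61.8 mm above the table; its axes are the bench's. The V is right-angled, open upwards, 52 mm wide at the top, its bottom 25 mm above the table
- v_face_near: the two bright V faces on the bench's -x side (one in each block), one of the two contact lines. Ground, oiled steel: rigid and slippery (friction about 0.15). Origin and axes are those of the bench
- v_face_far: the two bright V faces on the bench's +x side, the other contact line. Ground, oiled steel: rigid and slippery. Origin and axes are those of the bench
- camera: loose camera, body 46 x 138 x 90 mm with a short lens, beyond the work. Origin under its body. Leave it alone
- film_can: loose black film can with grey lid, 34 mm in diameter, 53 mm high, origin at the centre of its underside. Leave it alone
- blower: loose red rubber dust blower, 52 mm in diameter, 105 mm high with its nozzle, origin at the centre of its underside. Leave it alone

How it is judged:
By the outcome, as a careful person would: the job done as asked, in the order asked, and still so for the second after the job is handed in, while the arm keeps its last pose, push and grip.
It also fails if it takes over 48 s, if anything falls off the work surface, if the arm or the gripper's body presses on something with over 40 N, if the wrist force passes 120 N, or if a joint passes its speed limit or range.

## Robot

A 6-joint arm with a two-finger parallel gripper is mounted at the origin on the work surface. World frame = base frame: x ahead of the robot, y to its left, z up, the work surface at z = 0. Lengths are in m, angles in rad, forces in N, time in s.
With the tool pointing down it reaches from about 0.375 to 0.925 m from the base axis. Payload 5.7 kg.
Tool frame: the origin (TCP) lies at the very end of the fingers, on their centre line; the grasp point (between the pads) lies 19 mm behind it; z points along the fingers, y is the line along which they close (so a half turn about z gives the same grasp; the last joint's range is limited). The gripper opens to 88 mm and grips with 3 to 60 N. Pads are 20 mm wide; open, the fingers measure 115 mm over their backs; the gripper's body (75 mm by 178 mm) begins 61 mm behind the grasp point.
Start: joints at [1.181, 0.359, 1.51, -0, 1.272, -0.115], TCP at [0.163, 0.577, 0.193] pointing down, gripper open.
Joint ranges: [-2.97, 2.97], [-1.01, 2.36], [0.21, 2.38], [-0.96, 4.11], [0.2, 2.71], [-2.98, 2.98]. Speed limits (rad/s): [2.39, 2.39, 3.14, 3.14, 3.14, 3.14].

## Interface

Orientations are given as a unit quaternion [w, x, y, z].
In Python, from bench import state, vision, ctrl gives the robot as it stands.
- The arm moves only by the tool drive_tool, never from a script. Its argument "steps" is one flat list of numbers, 7 for each row, row after row: the shift along the tool's x, y, z in mm, then the turn, a rotation vector about the tool's x, y, z in rad, then the closure, from 0 (fully open) to 1 (shut). In form: [dx, dy, dz, wx, wy, wz, grip, dx, dy, dz, wx, wy, wz, grip, ...]. A call has exactly 5 rows; each row is the pose to reach, as a shift and turn from the pose commanded when the call began, along the tool's axes at that moment; what a row does not reach only later rows make up. A row lasts 1/10 s, in which the tool goes at most 50 mm and 8.59 degrees, less where a joint would pass 70% of its speed; a pose out of reach is approached as far as the arm can. A call with a gripper value outside its range is refused whole. The fingers move at their own pace and stop on an object; the grip force is fixed at half the most. Time passes only in rows, so rows that repeat a pose let the fingers close, or fill a call up. It gives the time, the measured TCP pose, the force, the opening and the grip force at its end, in the units of the state.
- state(): the state, without advancing time (a new reading comes with each control period).
- vision.snapshot(name): name is "side" or "top" or "wrist"; returns a dict with "color" (420x560x3 uint8, blue, green, red), "camera_matrix" (3x3 intrinsics, pixels), "world_from_camera" (4x4, takes a point from camera to world coordinates); the wrist camera has in their place "hand_eye" (4x4, takes a point from camera to tool coordinates, whose origin is the TCP and whose axes are the flange's). Camera axes: x right, y down, z forward; pixel columns grow to the right and rows downward; lengths in m; the calibration is good to about 2 mm. A picture is of the moment at which its call begins: read the wrist's pose just before it. There is no depth.
- ctrl.sign_off(): hands the job in; it is judged then, once.
The state is a dict: "clock": time; "joint_positions": joint angles; "joint_vel": joint speeds; "joint_efforts": joint torques, N m; "position": TCP position; "tool_rot": TCP orientation; "force": force on the tool from outside, world axes, zero at the start; "torque": the same for the moment, N m; "grip_width": finger opening in m; "finger_force": force on a finger pad.
Only numpy, scipy, OpenCV 4.12 (cv2) and the standard library are available. Lean on these libraries where they do the work, as an engineer would, in place of code of your own. Each camera call takes 0.05 s, during which the arm holds its last target. There are 200 camera calls.

## Working session

There is one attempt and no reset: what is moved stays moved. The work goes in short steps, Python scripts to look and compute and a tool call to move; the robot and the scene stay as the last step left them, time stands still between calls to the robot, and variables do not carry over. Pictures are saved under pics/ and viewed, at most 10 in all, crops included, and the job is handed in when it is done.

Besides the shell and the picture viewer there is one more tool, called as name(argument=value, ...), one argument or row to a line, values as JSON. drive_tool: Moves the arm, as the interface text tells. Its arguments: {"type":"object","properties":{"steps":{"type":"array","items":{"type":"number"}}},"required":["steps"]}

```bash
mkdir -p pics; ls; python3 - <<'E'
from bench import state,vision,ctrl
import cv2,numpy as np,pickle
s=state();print({k:np.round(v,3) for k,v in s.items()})
d={}
for n in("top","side"):
    d[n]=vision.snapshot(n);cv2.imwrite(f"pics/{n}0.png",d[n]["color"])
    print(n,d[n]["camera_matrix"].round(1).tolist(),d[n]["world_from_camera"].round(3).tolist())
pickle.dump(d,open("d0.pkl","wb"))
E
```

```text
pics
{'clock': np.float64(0.0), 'joint_positions': array([ 1.181,  0.359,  1.511,  0.   ,  1.273, -0.115]), 'joint_vel': array([-0.   ,  0.001, -0.001, -0.   , -0.   ,  0.001]), 'joint_efforts': array([-1.0000e-03, -5.1535e+01, -2.7072e+01,  6.7000e-02,  3.5000e-02,
       -0.0000e+00]), 'position': array([0.163, 0.577, 0.192]), 'tool_rot': array([-0.   ,  0.137,  0.991, -0.001]), 'force': array([ 0.716, -0.177, -0.411]), 'torque': array([-0.024,  0.04 ,  0.01 ]), 'finger_force': np.float64(0.0), 'grip_width': np.float64(0.088)}
top [[434.2, 0.0, 285.0], [0.0, 434.2, 206.4], [0.0, 0.0, 1.0]] [[0.01, -0.983, 0.182, 0.463], [-0.999, -0.004, 0.032, -0.019], [-0.031, -0.182, -0.983, 0.903], [0.0, 0.0, 0.0, 1.0]]
side [[423.0, 0.0, 273.0], [0.0, 423.0, 215.0], [0.0, 0.0, 1.0]] [[-0.998, -0.051, 0.028, 0.562], [-0.058, 0.774, -0.631, 0.635], [0.01, -0.631, -0.775, 0.886], [0.0, 0.0, 0.0, 1.0]]
```

View pics/top0.png

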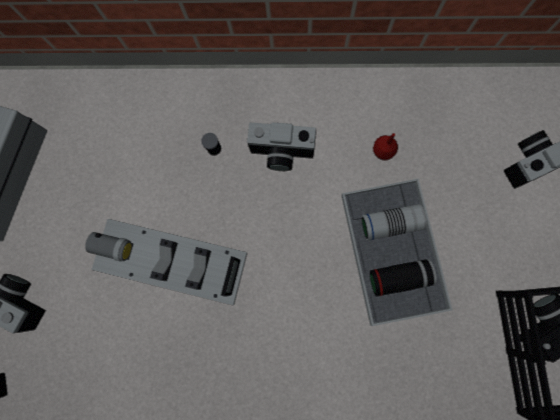

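View pics/side0.png

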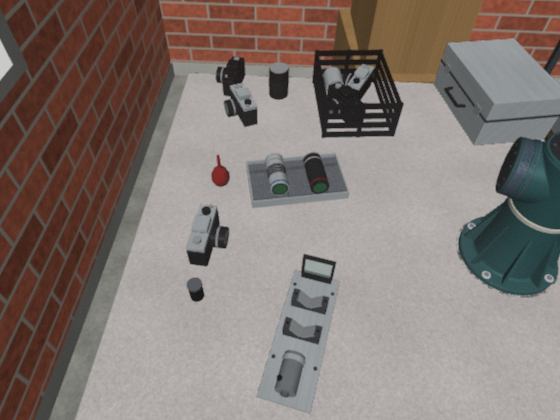

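The top view shows the black lens at about (402,277), with its red band to the left at (377,285), the silver lens at (393,222), the lamp window at (125,249) and the screen at (232,276). In the side view the black lens is at (316,173), the V-blocks are at (310,298) and (302,328), and the lamp is at the bench's lower end.

```bash
cat > h.py <<'E'
import cv2,numpy as np
def cast(uv,K,T,z):
    uv=np.atleast_2d(np.float64(uv)); r=np.c_[uv,np.ones(len(uv))]@np.linalg.inv(K).T@T[:3,:3].T
    return T[:3,3]+r*((z-T[2,3])/r[:,2])[:,None]
def proj(P,K,T):
    p=(np.atleast_2d(P)-T[:3,3])@T[:3,:3]; p=p@K.T; return p[:,:2]/p[:,2:]
E
python3 - <<'E'
import pickle,cv2,numpy as np
from h import *
d=pickle.load(open("d0.pkl","rb"))
for n,tr,be in(("top",[(343,195),(417,181),(450,309),(371,324)],[(108,219),(246,251),(236,304),(93,270)]),
            ("side",[(247,158),(342,156),(347,199),(251,205)],[(294,272),(340,277),(308,408),(261,395)])):
    s=d[n];K,T=s["camera_matrix"],s["world_from_camera"];g=cv2.cvtColor(s["color"],6)
    for nm,c,z in(("tray",tr,.026),("bench",be,.012)):
        c2=cv2.cornerSubPix(g,np.float32(c)[:,None],(5,5),(-1,-1),(3,50,.01))[:,0]
        P=cast(c2,K,T,z); e=np.roll(P,-1,0)-P
        print(n,nm,c2.round(1).tolist(),P[:,:2].round(4).tolist(),"mid",P.mean(0).round(4),"len",np.linalg.norm(e,axis=1).round(4),"ang",np.degrees(np.arctan2(e[:,1],e[:,0])).round(1))
# black lens: dark/red blob in top view inside tray
s=d["top"];im=s["color"]
hsv=cv2.cvtColor(im,40)
red=((hsv[...,1]>140)&((hsv[...,0]<10)|(hsv[...,0]>170))&(hsv[...,2]>60)).astype(np.uint8)
red[:235]=0;red[:,:340]=0;ys,xs=np.nonzero(red[:330,:460]);print("red",len(xs),xs.mean(),ys.mean())
a=cv2.resize(im[165:335,325:465],None,fx=2.8,fy=3.5*.8,interpolation=2)
b=cv2.resize(im[205:315,80:260],None,fx=2.2,fy=2.2,interpolation=2)
H=np.zeros((600,800,3),np.uint8);H[:a.shape[0],:a.shape[1]]=a;H[:b.shape[0],400:400+b.shape[1]]=b
s=d["side"]["color"];e=cv2.resize(s[250:415,250:350],None,fx=2.1,fy=2.1);H[250:250+e.shape[0],500:500+e.shape[1]]=e
cv2.imwrite("pics/crop1.png",cv2.convertScaleAbs(H,alpha=1.5))
E
```

```text
Traceback (most recent call last):
cv2.error: OpenCV(4.12.0) :-1: error: (-5:Bad argument) in function 'cornerSubPix'
> Overload resolution failed:
>  - Layout of the output array corners is incompatible with cv::Mat
>  - Expected Ptr<cv::UMat> for argument 'corners'
```

```bash
python3 - <<'E'
import pickle,cv2,numpy as np
from h import *
d=pickle.load(open("d0.pkl","rb"))
for n,tr,be in(("top",[(343,195),(417,181),(450,309),(371,324)],[(108,219),(246,251),(236,304),(93,270)]),
            ("side",[(247,158),(342,156),(347,199),(251,205)],[(294,272),(340,277),(308,408),(261,395)])):
    s=d[n];K,T=s["camera_matrix"],s["world_from_camera"];g=cv2.cvtColor(s["color"],6)
    for nm,c,z in(("tray",tr,.026),("bench",be,.012)):
        c2=cv2.cornerSubPix(g,np.float32(c).reshape(-1,1,2).copy(),(5,5),(-1,-1),(3,50,.01)).reshape(-1,2)
        P=cast(c2,K,T,z); e=np.roll(P,-1,0)-P
        print(n,nm,c2.round(1).tolist(),P[:,:2].round(4).tolist(),"mid",P.mean(0).round(4),"len",np.linalg.norm(e,axis=1).round(4),"ang",np.degrees(np.arctan2(e[:,1],e[:,0])).round(1))
s=d["top"];im=s["color"]
a=cv2.resize(im[165:335,325:465],None,fx=2.8,fy=2.8,interpolation=2)
b=cv2.resize(im[205:315,80:260],None,fx=2.2,fy=2.2,interpolation=2)
H=np.zeros((600,800,3),np.uint8);H[:a.shape[0],:a.shape[1]]=a;H[:b.shape[0],400:400+b.shape[1]]=b
s=d["side"]["color"];e=cv2.resize(s[250:415,250:350],None,fx=2.1,fy=2.1);H[250:250+e.shape[0],500:500+e.shape[1]]=e
cv2.imwrite("pics/crop1.png",cv2.convertScaleAbs(H,alpha=1.5))
E
```

```text
top tray [[342.3999938964844, 194.10000610351562], [416.5, 179.60000610351562], [449.6000061035156, 308.29998779296875], [371.5, 324.1000061035156]] [[0.6514, -0.1084], [0.6823, -0.261], [0.4246, -0.3134], [0.3929, -0.1614]] mid [ 0.5378 -0.2111  0.026 ] len [0.1557 0.263  0.1553 0.2639] ang [ -78.5 -168.5  101.8   11.6]
top bench [[108.4000015258789, 217.6999969482422], [247.39999389648438, 251.8000030517578], [233.1999969482422, 305.20001220703125], [91.5, 270.70001220703125]] [[0.6017, 0.3816], [0.5323, 0.0861], [0.425, 0.1121], [0.4911, 0.4073]] mid [0.5125 0.2468 0.012 ] len [0.3035 0.1105 0.3025 0.1135] ang [-103.2  166.4   77.4  -13.1]
side tray [[246.6999969482422, 162.6999969482422], [342.0, 156.0], [348.1000061035156, 197.10000610351562], [251.8000030517578, 207.5]] [[0.6809, -0.2561], [0.4017, -0.3038], [0.3924, -0.1411], [0.6507, -0.0867]] mid [ 0.5314 -0.1969  0.026 ] len [0.2832 0.163  0.2639 0.1721] ang [-170.3   93.3   11.9  -79.9]
side bench [[294.0, 272.0], [340.0, 277.0], [308.0, 408.0], [261.0, 395.0]] [[0.5329, 0.0968], [0.4229, 0.1036], [0.4976, 0.4026], [0.5907, 0.384]] mid [0.5111 0.2468 0.012 ] len [0.1102 0.3082 0.0949 0.293 ] ang [ 176.4   76.   -11.3 -101.4]
```

View pics/crop1.png

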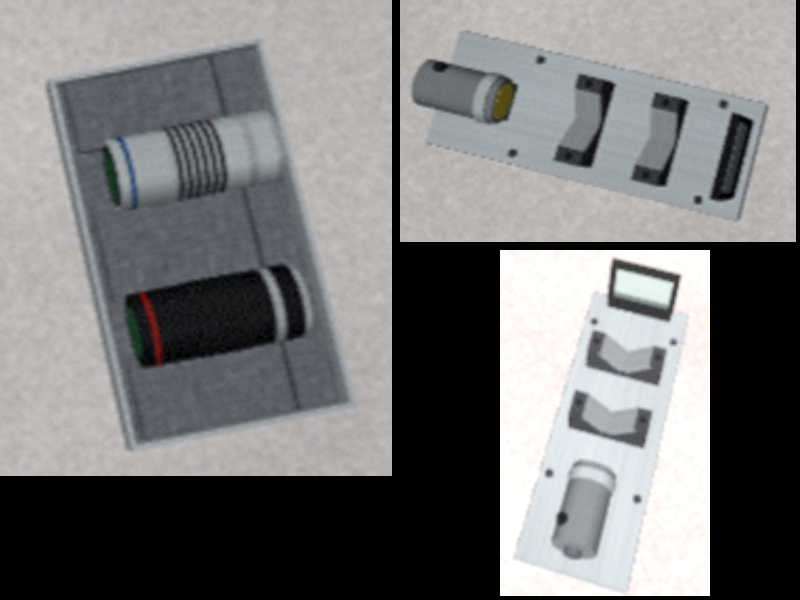

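The crop shows the bench yawed by about -13° and the tray by about +12°. The black lens lies in the tray's -x lane with its green front and red band towards +y, and the V-blocks are clear. I'll go over the bench first for a wrist view.

```bash
cat >> h.py <<'E'
from scipy.spatial.transform import Rotation as R
def tool():
    from bench import state
    s=state();q=np.array(s["tool_rot"]);return s,np.array(s["position"]),R.from_quat(q[[1,2,3,0]])
def down(yaw): # tool x at yaw deg, tool z down
    c,s_=np.cos(np.radians(yaw)),np.sin(np.radians(yaw))
    return R.from_matrix(np.array([[c,s_,0],[s_,-c,0],[0,0,-1]]))
def plan(P,yaw):
    s,p,r=tool(); print("t",round(float(s["clock"]),2),"pos",p.round(4),"F",np.round(s["force"],1),"w",round(float(s["grip_width"]),4),"q",np.round(s["joint_positions"],2))
    print("shift mm",(r.inv().apply(np.array(P)-p)*1000).round(1),"rv",(r.inv()*down(yaw)).as_rotvec().round(4))
E
python3 -c "
from h import *
plan((.505,.215,.30),76.9)
from bench import vision; w=vision.snapshot('wrist');print(w['camera_matrix'],w['hand_eye'].round(3))"
```

```text
t 0.1 pos [0.1625 0.5769 0.1918] F [-0.2  0.3 -0.4] w 0.0875 q [ 1.18  0.36  1.51  0.    1.27 -0.12]
shift mm [-427.8 -255.6 -107.9] rv [-1.5000e-03  1.1000e-03  1.5247e+00]
[[311.64882735   0.         282.77495642]
 [  0.         311.64882735 212.84674976]
 [  0.           0.           1.        ]] [[ 0.001 -0.966 -0.258  0.07 ]
 [ 1.     0.     0.     0.001]
 [-0.    -0.258  0.966 -0.192]
 [ 0.     0.     0.     1.   ]]
```

drive_tool(
  steps=[-20,-12,-9,0,0,0.08,0,-56,-33,-27,0,0,0.2,0,-92,-55,-45,0,0,0.33,0,-128,-76,-63,0,0,0.46,0,-164,-98,-80,0,0,0.6,0],
)

```text
clock: 0.65
position: [0.2948, 0.4373, 0.2731]
tool_rot: [0.0, 0.426, 0.905, -0.0]
force: [0.7, 0.2, 1.3]
grip_width: 0.0879
finger_force: 0.0
```

```bash
python3 -c "
from h import *
plan((.505,.215,.30),76.9)"
```

```text
t 0.65 pos [0.2948 0.4373 0.2731] F [0.7 0.2 1.3] w 0.0879 q [ 0.85  0.19  1.55 -0.    1.4   0.16]
shift mm [-305.3   20.3  -26.9] rv [-1.000e-04  2.000e-04  9.197e-01]
```

drive_tool(
  steps=[-34,2,-3,0,0,0.1,0,-68,5,-6,0,0,0.2,0,-102,7,-9,0,0,0.31,0,-136,9,-12,0,0,0.41,0,-170,11,-15,0,0,0.51,0],
)

```text
clock: 1.15
position: [0.4121, 0.314, 0.2875]
tool_rot: [-0.0, 0.64, 0.768, -0.0]
force: [-0.2, 0.0, -0.6]
grip_width: 0.0877
finger_force: 0.0
```

```bash
python3 -c "
from h import *
plan((.505,.215,.30),76.9)"
```

```text
t 1.15 pos [0.4121 0.314  0.2875] F [-0.2  0.  -0.6] w 0.0877 q [ 0.52  0.16  1.54 -0.    1.43  0.34]
shift mm [-114.1   73.5  -12.5] rv [-4.000e-04  2.000e-04  4.105e-01]
```

drive_tool(
  steps=[-31,20,-3,0,0,0.11,0,-62,40,-6,0,0,0.22,0,-90,58,-10,0,0,0.32,0,-110,71,-12,0,0,0.4,0,-114,73,-12,0,0,0.41,0],
)

```text
clock: 1.65
position: [0.5061, 0.2148, 0.2994]
tool_rot: [0.0, 0.783, 0.622, 0.0]
force: [-0.3, 1.2, -0.9]
grip_width: 0.0878
finger_force: 0.0
```

```bash
cat >> h.py <<'E'
def wshot(name):
    from bench import vision
    s,p,r=tool(); w=vision.snapshot("wrist"); cv2.imwrite(f"pics/{name}.png",w["color"])
    M=np.eye(4);M[:3,:3]=r.as_matrix();M[:3,3]=p
    import pickle;pickle.dump((w["color"],w["camera_matrix"],M@w["hand_eye"]),open(name+".pkl","wb"))
    return w["color"],w["camera_matrix"],M@w["hand_eye"]
E
python3 -c "
from h import *
plan((.484,-.222,.27),101.6)
im,K,T=wshot('wb')
a=np.radians(-13.1);B=np.array([[np.cos(a),-np.sin(a)],[np.sin(a),np.cos(a)]])
o=np.array([.5052,.2151])
for q in [(-55,-120,12),(55,-120,12),(-55,185,12),(55,185,12),(-40,-48,51),(40,-48,51),(-26,24,51),(26,24,51),(0,102,61.8)]:
    q=np.array(q)/1000;print(q,proj(np.r_[o+B@q[:2],q[2]],K,T).round(1))
"
```

```text
t 1.65 pos [0.5061 0.2148 0.2994] F [-0.3  1.2 -0.9] w 0.0878 q [ 0.28  0.21  1.46 -0.    1.47  0.5 ]
shift mm [-430.5   77.3   29.7] rv [ 0.0006  0.0007 -0.4308]
[-0.055 -0.12   0.012] [[248.4 249.9]]
[ 0.055 -0.12   0.012] [[315.4 250. ]]
[-0.055  0.185  0.012] [[242.4  44.7]]
[0.055 0.185 0.012] [[321.5  44.8]]
[-0.04  -0.048  0.051] [[254.5 213.8]]
[ 0.04  -0.048  0.051] [[309.2 213.9]]
[-0.026  0.024  0.051] [[263.4 164.3]]
[0.026 0.024 0.051] [[300.4 164.3]]
[0.     0.102  0.0618] [[281.9 105. ]]
```

View pics/wb.png

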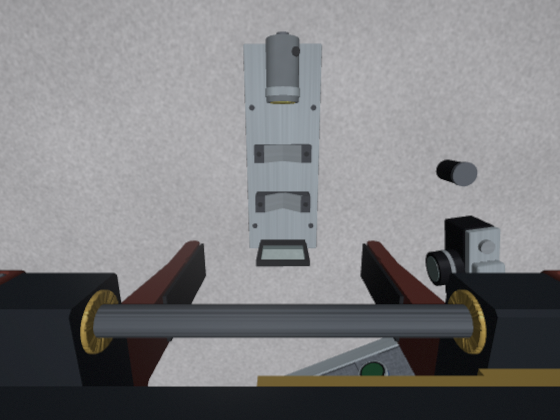

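The wrist view shows the plate corners at about (244,44), (321,44), (248,247) and (317,247), within about 2 px of the prediction, and the V-blocks at rows 153 and 201. I'll refine this with line fits.

```bash
python3 -c "
from h import *
import pickle
im,K,T=pickle.load(open('wb.pkl','rb'))
g=cv2.GaussianBlur(cv2.cvtColor(im,6),(1,9),0).astype(float)
# plate side edges: colour index blue-red
c=cv2.GaussianBlur(im[...,0].astype(float)-im[...,2],(5,9),0)
gx=np.gradient(c,axis=1)
def sub(v,i): 
    a,b,d=v[i-1:i+2]; return i+(a-d)/(2*(a-2*b+d))
L=[];Rr=[]
for r in range(110,240,3):
    v=gx[r]; i=235+np.argmax(v[235:262]); j=303+np.argmin(v[303:330]); L.append((sub(v,i),r));Rr.append((sub(-v,j),r))
for nm,E in(('L',L),('R',Rr)):
    P=cast(np.array(E),K,T,.012)[:,:2]; l=cv2.fitLine(P.astype(np.float32),cv2.DIST_HUBER,0,.001,.001).ravel()
    d=l[:2]*np.sign(l[1]); n=np.array([d[1],-d[0]]); print(nm,'ang',np.degrees(np.arctan2(d[1],d[0])),'off',n@l[2:], 'res',np.std((P-l[2:])@n)); globals()[nm+'n']=(n,n@l[2:])
# dark block tops
m=((im.max(2)<85)&(im.max(2)>0)).astype(np.uint8); m[:130]=0;m[235:]=0;m[:,:245]=0;m[:,330:]=0
n,lab,st,ce=cv2.connectedComponentsWithStats(m)
for k in range(1,n):
    if st[k,4]>25: print(st[k],ce[k].round(1))
print(im[140:225:2,262].max(1)); print(im[140:225:2,304].max(1)); print(im[150,250:320].max(1))
# row profile sums of grad for block edges at cols 257..261 and 304..308
for cs in((257,262),(303,308),(270,296)):
    p=g[135:260,cs[0]:cs[1]].mean(1);d=np.gradient(p);k=[(135+i,round(d[i],1)) for i in range(1,len(d)-1) if abs(d[i])>6 and abs(d[i])>=max(abs(d[i-1]),abs(d[i+1]))];print(cs,k)
"
```

```text
L ang 77.00528 off 0.39014065 res 0.00015893247767009784
R ang 77.03434 off 0.49926814 res 0.000151550090781999
[255 145   9  17 148] [258.9 153.2]
[302 145   9  17 152] [306.  153.1]
[256 192  26  20 204] [261.6 200.2]
[287 192  23  20 200] [303.7 200.5]
[162 162 112  75  75  76  76  74  77  75  76  89 160 160 160 160 159 160
 160 158 160 159 160 160 159 160  68  67  71  74  74  72  64  72  75  75
 120 161 161 161 162 160 163]
[166 165  99  75  75  76  69  61  74  75  76 105 165 165 165 164 164 163
 163 163 162 162 162 161 161 162  67  68  70  73  74  65  54  66  73  75
 118 159 158 158 159 158 158]
[162 160 158 143  98  76  76  75  75  76  75  75  76  86 122 132 132 133
 132 131 132 132 132 132 133 132 132 131 131 131 131 132 129 127 126 126
 126 125 126 125 125 125 127 127 127 126 127 126 126 126 127 100  79  75
  76  75  76  76  76  76  75 125 157 164 166 166 166 165 159 166]
(257, 262) [(144, np.float64(-18.2)), (163, np.float64(16.9)), (191, np.float64(-19.0)), (212, np.float64(17.3)), (240, np.float64(-8.5))]
(303, 308) [(144, np.float64(-17.8)), (162, np.float64(17.1)), (191, np.float64(-19.4)), (212, np.float64(17.3)), (240, np.float64(-12.6))]
(270, 296) [(143, np.float64(-7.7)), (161, np.float64(6.8)), (190, np.float64(-13.3)), (239, np.float64(-22.3)), (248, np.float64(14.1))]
```

```bash
python3 -c "
from h import *
import pickle
im,K,T=pickle.load(open('wb.pkl','rb'))
th=np.radians(77.02);d=np.array([np.cos(th),np.sin(th)]);n=np.array([d[1],-d[0]])
print('cam',T[:3,3])
S=[]
for u,y,zs in((144.5,.048,.012),(162.5,.024,.051),(191.3,-.024,.012),(212,-.048,.051)):
    S.append(cast((282.5,u),K,T,zs)[0,:2]@d-y)
print(np.round(S,4))
for u,z in((258.9-4.5,.051),(306+4.5,.051)): print(cast((u,153),K,T,z)[0,:2]@n)
print('origin',d*np.mean(S)+n*.4447)
"
```

```text
cam [0.52210963 0.28418047 0.49092983]
[0.3245 0.3256 0.325  0.3259]
0.4058487920628967
0.48381868292121377
origin [0.50638853 0.21704001]
```

drive_tool(
  steps=[-25,4,2,0,0,-0.02,0,-70,12,5,0,0,-0.07,0,-117,21,8,0,0,-0.12,0,-164,29,11,0,0,-0.16,0,-211,38,14,0,0,-0.21,0],
)

```text
clock: 2.2
position: [0.4933, 0.0024, 0.2853]
tool_rot: [-0.0, 0.71, 0.704, 0.0]
force: [0.6, 0.7, -0.8]
grip_width: 0.0881
finger_force: 0.0
```

```bash
python3 -c "
from h import *
plan((.484,-.222,.27),101.6)"
```

```text
t 2.2 pos [0.4933 0.0024 0.2853] F [ 0.6  0.7 -0.8] w 0.0881 q [-0.14  0.13  1.6   0.    1.42 -0.13]
shift mm [-224.5   -7.4   15.2] rv [-0.0004 -0.0006 -0.211 ]
```

drive_tool(
  steps=[-47,-1,3,0,0,-0.04,0,-94,-3,6,0,0,-0.09,0,-140,-5,9,0,0,-0.13,0,-186,-6,12,0,0,-0.17,0,-220,-7,15,0,0,-0.21,0],
)

```text
clock: 2.7
position: [0.4839, -0.2185, 0.2703]
tool_rot: [-0.0, 0.633, 0.774, -0.0]
force: [1.0, 0.4, 0.2]
grip_width: 0.0877
finger_force: 0.0
```

drive_tool(
  steps=[-4,0,0,0,0,0,0,-4,0,0,0,0,0,0,-4,0,0,0,0,0,0,-4,0,0,0,0,0,0,-4,0,0,0,0,0,0],
)

```text
clock: 3.2
position: [0.4854, -0.2199, 0.2708]
tool_rot: [0.0, 0.634, 0.773, 0.0]
force: [-0.3, 0.0, -0.1]
grip_width: 0.0879
finger_force: 0.0
```

```bash
python3 -c "
from h import *
plan((.484,-.222,.27),101.6)
im,K,T=wshot('wl')
print(T[:3,3],proj((.484,-.222,.036),K,T))
"
```

```text
t 3.2 pos [ 0.4854 -0.2199  0.2708] F [-0.3  0.  -0.1] w 0.0879 q [-0.56  0.2   1.54  0.    1.4  -0.75]
shift mm [-1.8 -1.8  0.8] rv [ 0.0002  0.     -0.0046]
[ 0.47170803 -0.15020478  0.46233275] [[281.09553183 184.21539773]]
```

View pics/wl.png

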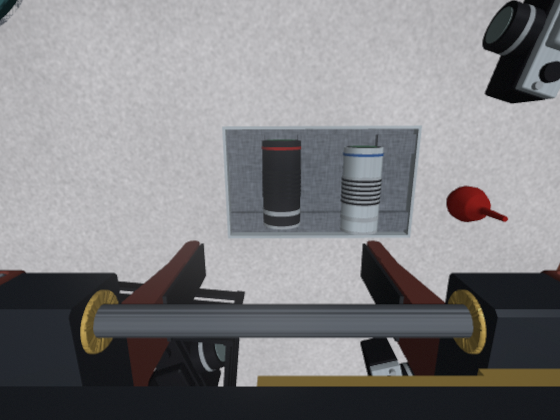

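The wrist view shows the black lens upright at columns 262-301 and rows 140-228, with the red band at row 149 (+y end). The silver lens is clear of it at column 361.

```bash
python3 -c "
from h import *
import pickle
im,K,T=pickle.load(open('wl.pkl','rb'))
g=cv2.cvtColor(im,6).astype(float)
E=[]
for r in range(155,206,3):
    v=np.gradient(cv2.GaussianBlur(g,(3,5),0)[r]); i=250+np.argmin(v[250:275]); j=290+np.argmax(v[290:312]); E.append((i,j,r))
E=np.array(E);print(E[::4].tolist())
P=cast(np.c_[(E[:,0]+E[:,1])/2,E[:,2]],K,T,.036)[:,:2]
W=cast(np.c_[E[:,0],E[:,2]],K,T,.038)-cast(np.c_[E[:,1],E[:,2]],K,T,.038);print('w',np.linalg.norm(W,axis=1).mean())
l=cv2.fitLine(P.astype(np.float32),cv2.DIST_HUBER,0,.001,.001).ravel();d=l[:2]*np.sign(l[1]);n=np.array([d[1],-d[0]])
print('ang',np.degrees(np.arctan2(d[1],d[0])))
p=g[130:240,276:287].mean(1);print('rows',p[3:16].round(),p[85:103].round())
q=np.gradient(p);rear=130+80+np.argmax(np.abs(q[80:105]));front=130+np.argmax(np.abs(q[3:16]))+3;print(rear,front)
c=l[2:]
for r,z,s in((rear,.062,58),(front,.062,-58),(front,.010,-58)):
    e=cast((281.5,r),K,T,z)[0,:2]; print(c+d*((e-c)@d+s/1000))
# tray from this view
"
```

```text
[[262, 300, 155], [262, 300, 167], [262, 300, 179], [262, 300, 191], [263, 300, 203]]
w 0.05188344425071774
ang 101.68001
rows [109. 109. 106. 105. 109. 111.  91.  63.  54.  52.  51.  50.  50.] [148. 104.  55.  48.  49.  49.  49.  49.  50.  50.  50. 109. 142. 149.
 125. 106. 106. 123.]
216 139
[ 0.48004269 -0.20277089]
[ 0.48329786 -0.21851717]
[ 0.48359354 -0.21994746]
```

```bash
python3 -c "
from h import *
plan((.4836,-.2200,.016),101.68)"
```

```text
t 3.25 pos [ 0.4854 -0.2201  0.2708] F [ 0.4 -0.2 -0.4] w 0.0875 q [-0.56  0.2   1.54  0.    1.4  -0.75]
shift mm [  0.5  -1.7 254.8] rv [ 0.0002  0.0001 -0.0062]
```

drive_tool(
  steps=[0,-1,25,0,0,-0.003,0,0.5,-1.7,65,0,0,-0.006,0,0.5,-1.7,105,0,0,-0.006,0,0.5,-1.7,142,0,0,-0.006,0,0.5,-1.7,165,0,0,-0.006,0],
)

```text
clock: 3.75
position: [0.4821, -0.2197, 0.1032]
tool_rot: [-0.001, 0.632, 0.775, -0.0]
force: [-0.3, 0.0, 0.0]
grip_width: 0.0878
finger_force: 0.0
```

```bash
python3 -c "
from h import *
plan((.4836,-.2200,.016),101.68)"
```

```text
t 3.75 pos [ 0.4821 -0.2197  0.1032] F [-0.3  0.   0. ] w 0.0878 q [-0.56  0.36  1.76 -0.    1.02 -0.76]
shift mm [-0.8  1.6 87.2] rv [-0.0022 -0.0021 -0.0011]
```

drive_tool(
  steps=[0,0,20,0,0,0,0,0,0,40,0,0,0,0,0,0,60,0,0,0,0,0,0,75,0,0,0,0,0,0,80,0,0,0,0],
)

```text
clock: 4.25
position: [0.4827, -0.2201, 0.0243]
tool_rot: [-0.001, 0.632, 0.775, -0.0]
force: [-0.2, -0.1, -0.3]
grip_width: 0.0878
finger_force: 0.0
```

```bash
python3 -c "
from h import *
plan((.4836,-.2200,.016),101.68)"
```

```text
t 4.25 pos [ 0.4827 -0.2201  0.0243] F [-0.2 -0.1 -0.3] w 0.0878 q [-0.56  0.48  1.83 -0.    0.84 -0.76]
shift mm [-0.1  0.9  8.3] rv [-0.0017 -0.0016 -0.0012]
```

drive_tool(
  steps=[0,0,5,0,0,0,0,0,0,8,0,0,0,0,0,0,8,0,0,0,0.2,0,0,8,0,0,0,0.3,0,0,8,0,0,0,0.4],
)

```text
clock: 4.75
position: [0.4838, -0.2214, 0.0181]
tool_rot: [0.001, 0.632, 0.775, 0.0]
force: [-0.3, -0.4, -0.9]
grip_width: 0.0672
finger_force: 0.0
```

drive_tool(
  steps=[0,0,0,0,0,0,0.5,0,0,0,0,0,0,1,0,0,0,0,0,0,1,0,0,0,0,0,0,1,0,0,0,0,0,0,1],
)

```text
clock: 5.25
position: [0.4835, -0.2212, 0.0176]
tool_rot: [0.0, 0.632, 0.775, -0.0]
force: [0.0, -0.3, -0.6]
grip_width: 0.0447
finger_force: 26.7
```

```bash
python3 -c "
from h import *
plan((.4836,-.2200,.016),101.68)"
```

```text
t 5.25 pos [ 0.4835 -0.2212  0.0176] F [ 0.  -0.3 -0.6] w 0.0447 q [-0.56  0.49  1.83 -0.    0.82 -0.76]
shift mm [1.2 0.3 1.6] rv [ 0.0001  0.0002 -0.0019]
```

The opening of 44.7 mm doesn't fit the 52 mm barrel, so I'll look.

```bash
python3 -c "
from h import *
im,K,T=wshot('wg')
from bench import vision
t=vision.snapshot('top');s=vision.snapshot('side')
H=np.zeros((600,800,3),np.uint8)
H[:300,:400]=cv2.resize(im,(400,300));H[:300,400:]=cv2.resize(t['color'][150:350,300:560],(400,300));H[300:,:400]=cv2.resize(s['color'][100:250,200:400],(400,300))
H[300:,400:]=cv2.resize(im[160:310,180:380],(400,300))
cv2.imwrite('pics/g.png',cv2.convertScaleAbs(H,alpha=1.3));plan((.4836,-.2200,.016),101.68)"
```

```text
t 5.4 pos [ 0.4835 -0.2212  0.0176] F [-0.5  0.   0.6] w 0.0446 q [-0.56  0.49  1.83 -0.    0.82 -0.76]
shift mm [1.2 0.3 1.6] rv [ 0.      0.0002 -0.0018]
```

View pics/g.png

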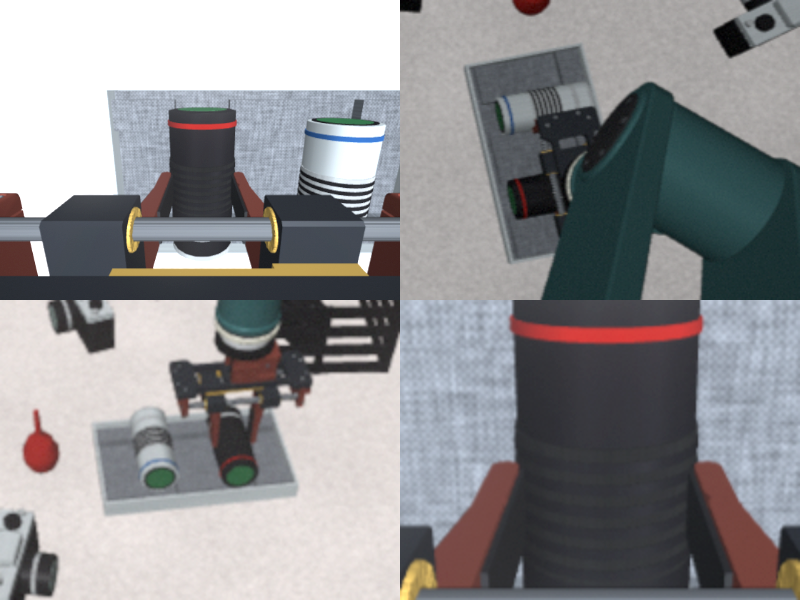

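The fingers straddle the barrel cleanly and the silver lens is untouched. The small opening reading looks like pad give, so I'll lift and watch the force.

drive_tool(
  steps=[0,0,-3,0,0,0,1,0,0,-8,0,0,0,1,0,0,-15,0,0,0,1,0,0,-24,0,0,0,1,0,0,-34,0,0,0,1],
)

```text
clock: 5.9
position: [0.4833, -0.2211, 0.0524]
tool_rot: [-0.0, 0.632, 0.775, -0.0]
force: [0.2, -1.3, -3.8]
grip_width: 0.0444
finger_force: 25.9
```

drive_tool(
  steps=[0,0,-15,0,0,0,1,0,0,-35,0,0,0,1,0,0,-60,0,0,0,1,0,0,-80,0,0,0,1,0,0,-90,0,0,0,1],
)

```text
clock: 6.4
position: [0.4845, -0.2217, 0.1442]
tool_rot: [0.002, 0.632, 0.775, 0.0]
force: [-0.5, 0.2, -3.3]
grip_width: 0.0443
finger_force: 25.9
```

```bash
python3 -c "
from h import *
plan((.5064,.2170,.150),77.02)
im,K,T=wshot('wh')
from bench import state;print(state()['torque'],state()['finger_force'])
hsv=cv2.cvtColor(im,40);red=((hsv[...,1]>150)&((hsv[...,0]<10)|(hsv[...,0]>170))&(hsv[...,2]>120)).astype(np.uint8);red[260:]=0
ys,xs=np.nonzero(red[:,200:360]);print('red',len(xs),xs.min()+200,xs.max()+200,ys.min(),ys.max())
s,p,r=tool()
for fy in(.056,.058,.060): # front top edge expected rows for centred grip, lens axis 19mm behind TCP
    P=[p+r.apply((fy,x,-.019-z)) for x,z in((0,.026),(0,-.026),(-.026,0),(.026,0))];print(fy,proj(P,K,T).round(1).tolist())
print([ (y,im[y,281].tolist()) for y in range(110,200,2)])
cv2.imwrite('pics/wh2.png',cv2.resize(im[90:310,170:400],None,fx=2.6,fy=2.6))
"
```

```text
t 6.4 pos [ 0.4845 -0.2217  0.1442] F [-0.5  0.2 -3.3] w 0.0443 q [-0.56  0.31  1.72 -0.    1.11 -0.76]
shift mm [425.4 109.5  -6.6] rv [0.0031 0.0019 0.4286]
[-0.06159377  0.05698052  0.02312309] 25.97373604774475
red 607 243 330 169 180
0.056 [[282.6, 163.8], [282.7, 155.1], [235.0, 158.8], [330.3, 158.8]]
0.058 [[282.6, 159.5], [282.7, 151.8], [234.9, 155.1], [330.5, 155.1]]
0.06 [[282.6, 155.1], [282.7, 148.6], [234.7, 151.3], [330.6, 151.4]]
[(110, [236, 234, 235]), (112, [238, 236, 237]), (114, [235, 233, 234]), (116, [233, 231, 231]), (118, [232, 230, 231]), (120, [234, 232, 232]), (122, [228, 225, 222]), (124, [221, 214, 202]), (126, [193, 185, 175]), (128, [153, 142, 136]), (130, [161, 150, 144]), (132, [162, 152, 145]), (134, [163, 152, 145]), (136, [151, 141, 134]), (138, [158, 147, 139]), (140, [158, 147, 140]), (142, [138, 128, 122]), (144, [143, 133, 127]), (146, [142, 132, 126]), (148, [138, 128, 122]), (150, [105, 113, 92]), (152, [75, 99, 62]), (154, [78, 105, 64]), (156, [63, 62, 58]), (158, [61, 57, 57]), (160, [61, 57, 57]), (162, [61, 57, 57]), (164, [59, 55, 55]), (166, [59, 54, 55]), (168, [57, 52, 53]), (170, [56, 52, 53]), (172, [55, 52, 52]), (174, [49, 49, 145]), (176, [48, 49, 166]), (178, [47, 49, 166]), (180, [47, 49, 166]), (182, [51, 48, 59]), (184, [51, 47, 48]), (186, [50, 46, 48]), (188, [52, 48, 48]), (190, [51, 46, 47]), (192, [50, 47, 47]), (194, [51, 46, 46]), (196, [49, 45, 46]), (198, [50, 46, 46])]
```

View pics/wh2.png

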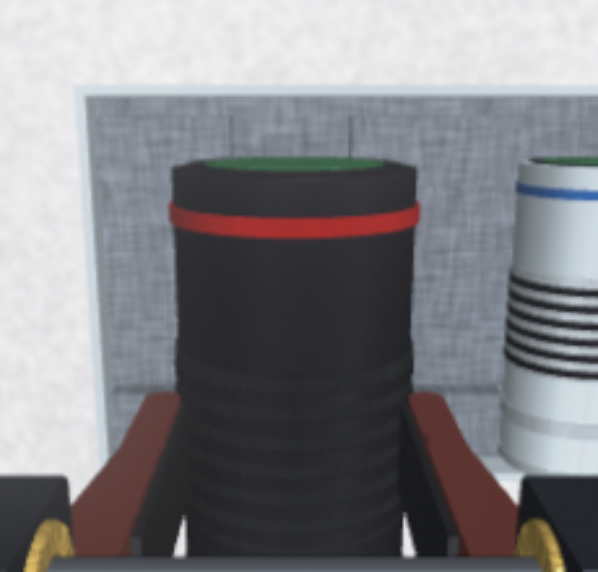

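The lens is held straight. Its front is about 59 mm ahead of the TCP, so the lens centre lies about 1 mm along tool +x. Now I'll carry it over to the bench.

drive_tool(
  steps=[10,3,-2,0,0,0.01,1,35,9,-4,0,0,0.03,1,70,18,-8,0,0,0.07,1,107,27,-10,0,0,0.11,1,145,37,-10,0,0,0.15,1],
)

```text
clock: 6.95
position: [0.4894, -0.0696, 0.1506]
tool_rot: [-0.001, 0.69, 0.724, -0.0]
force: [0.9, -0.1, -4.0]
grip_width: 0.0445
finger_force: 25.9
```

```bash
python3 -c "
from h import *
plan((.5062,.2160,.150),77.02)"
```

```text
t 6.95 pos [ 0.4894 -0.0696  0.1506] F [ 0.9 -0.1 -4. ] w 0.0445 q [-0.28  0.25  1.78  0.    1.1  -0.33]
shift mm [284.4  30.8   0.8] rv [-0.0021 -0.0007  0.2756]
```

drive_tool(
  steps=[38,4,0,0,0,0.04,1,76,8,0,0,0,0.08,1,114,12,0,0,0,0.12,1,150,16,0,0,0,0.16,1,185,20,0,0,0,0.2,1],
)

```text
clock: 7.45
position: [0.4991, 0.1163, 0.1503]
tool_rot: [-0.001, 0.758, 0.652, -0.001]
force: [0.2, 0.2, -3.5]
grip_width: 0.0444
finger_force: 25.9
```

```bash
python3 -c "
from h import *
plan((.5062,.2160,.150),77.02)"
```

```text
t 7.45 pos [0.4991 0.1163 0.1503] F [ 0.2  0.2 -3.5] w 0.0444 q [0.09 0.28 1.75 0.   1.12 0.24]
shift mm [99.6 -7.9  0.2] rv [-0.0028  0.0006  0.0768]
```

drive_tool(
  steps=[30,-2,0,0,0,0.02,1,60,-5,0,0,0,0.05,1,83,-7,0,0,0,0.07,1,96,-8,0,0,0,0.077,1,99.6,-8,0,-0.002,0,0.077,1],
)

```text
clock: 7.95
position: [0.5067, 0.215, 0.1505]
tool_rot: [0.0, 0.781, 0.624, -0.0]
force: [-0.4, -0.0, -2.9]
grip_width: 0.0445
finger_force: 25.9
```

drive_tool(
  steps=[0,0,5,0,0,0,1,0,0,15,0,0,0,1,0,0,30,0,0,0,1,0,0,45,0,0,0,1,0,0,50,0,0,0,1],
)

```text
clock: 8.45
position: [0.5062, 0.2121, 0.0994]
tool_rot: [0.0, 0.782, 0.623, -0.001]
force: [-0.7, 0.5, -4.2]
grip_width: 0.0448
finger_force: 25.9
```

```bash
python3 -c "
from h import *
plan((.5062,.2160,.0434),77.02)"
```

```text
t 8.45 pos [0.5062 0.2121 0.0994] F [-0.7  0.5 -4.2] w 0.0448 q [ 0.27  0.39  1.72 -0.    1.03  0.5 ]
shift mm [ 3.9 -0.8 56. ] rv [-0.0013  0.0021  0.0003]
```

drive_tool(
  steps=[2,-0.4,10,0,0,0,1,3.9,-0.8,22,0,0,0,1,3.9,-0.8,34,0,0,0,1,3.9,-0.8,40,0,0,0,1,3.9,-0.8,40,0,0,0,1],
)

```text
clock: 8.95
position: [0.5071, 0.2175, 0.0604]
tool_rot: [0.0, 0.782, 0.623, -0.0]
force: [-1.0, 0.3, -2.9]
grip_width: 0.0444
finger_force: 25.9
```

```bash
python3 -c "
from h import *
plan((.5062,.2160,.0434),77.02)
im,K,T=wshot('wp')
from bench import vision
t=vision.snapshot('top');s=vision.snapshot('side');H=np.zeros((600,800,3),np.uint8)
H[:300,:400]=cv2.resize(t['color'][200:320,80:260],(400,300));H[:300,400:]=cv2.resize(s['color'][255:405,220:420],(400,300))
H[300:,:400]=cv2.resize(im,(400,300));H[300:,400:]=cv2.resize(im[90:270,160:400],(400,300))
cv2.imwrite('pics/p.png',H)
"
```

```text
t 8.95 pos [0.5071 0.2175 0.0604] F [-1.   0.3 -2.9] w 0.0444 q [ 0.28  0.45  1.76 -0.    0.94  0.51]
shift mm [-1.6 -0.5 17. ] rv [0.0001 0.0011 0.0017]
```

View pics/p.png

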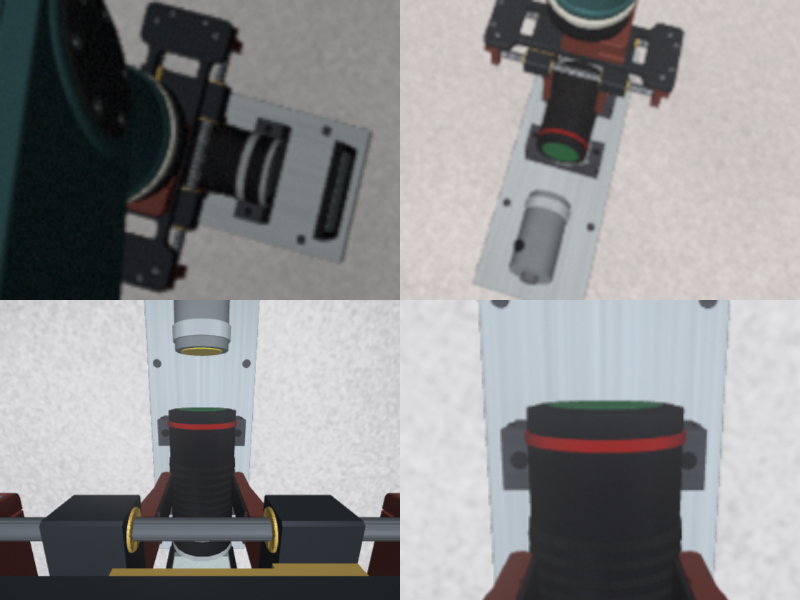

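The picture shows the lens above the V, laterally centred between the plate edges and the block, with its green front towards the lamp. I'll check the position along y numerically.

```bash
python3 -c "
from h import *
import pickle
im,K,T=pickle.load(open('wp.pkl','rb'));g=cv2.cvtColor(im,6).astype(float)
th=np.radians(77.02);d=np.array([np.cos(th),np.sin(th)]);n=np.array([d[1],-d[0]])
for c in((222,230),(334,342)):
    p=g[140:230,c[0]:c[1]].mean(1);q=np.gradient(p);k=[(140+i,round(q[i],1)) for i in range(1,len(q)-1) if abs(q[i])>7 and abs(q[i])>=max(abs(q[i-1]),abs(q[i+1]))];print(k)
    for r,z,y in((163,.012,.048),(163,.051,.048),(204,.051,.024)): print(r,z,cast((np.mean(c),r),K,T,z)[0,:2]@d-y)
p=g[140:180,275:290].mean(1);print(p.round())
P=np.array([.5071,.2175]);print('tcp s',P@d,'n',P@n)
for r,z in((152,.054),(158,.106),(155,.080)): print('front',r,cast((282,r),K,T,z)[0,:2]@d)
v=np.gradient(g[130:150].mean(0));print(150+np.argmax(v[150:260]),300+np.argmin(v[300:400]), )
"
```

```text
[(163, np.float64(-33.1)), (204, np.float64(43.7))]
163 0.012 0.3242248663968096
163 0.051 0.3282797210578426
204 0.051 0.3253326895427114
[(163, np.float64(-35.2)), (204, np.float64(57.9))]
163 0.012 0.3244185699514314
163 0.051 0.32844192194680544
204 0.051 0.32549818558858584
[200. 200. 200. 200. 200. 200. 200. 200. 200. 200. 139.  85.  84.  84.
  87.  74.  60.  54.  56.  57.  56.  55.  55.  54.  54.  54.  53.  53.
  52.  52.  51.  51.  51.  54.  73.  79.  80.  79.  78.  79.]
tcp s 0.32584275308001276 n 0.4452899732368087
front 152 0.3834902144612499
front 158 0.3843528565541798
front 155 0.3836820526753445
211 353
```

drive_tool(
  steps=[-1,-0.3,3,0,0,0,1,-1.7,-0.5,6,0,0,0,1,-1.7,-0.5,9,0,0,0,1,-1.7,-0.5,11,0,0,0,1,-1.7,-0.5,12,0,0,0,1],
)

```text
clock: 9.6
position: [0.507, 0.2162, 0.0492]
tool_rot: [0.001, 0.782, 0.623, 0.0]
force: [0.4, 0.1, -3.9]
grip_width: 0.0446
finger_force: 25.9
```

```bash
python3 -c "
from h import *
plan((.5060,.2157,.0434),77.02)"
```

```text
t 9.6 pos [0.507  0.2162 0.0492] F [ 0.4  0.1 -3.9] w 0.0446 q [ 0.28  0.46  1.77 -0.    0.91  0.5 ]
shift mm [-0.7 -0.9  5.8] rv [0.0017 0.0002 0.0016]
```

drive_tool(
  steps=[-0.4,-0.4,1,0,0,0,1,-0.4,-0.4,2,0,0,0,1,-0.4,-0.4,3,0,0,0,1,-0.4,-0.4,4,0,0,0,1,-0.4,-0.4,4,0,0,0,1],
)

```text
clock: 10.1
position: [0.5066, 0.2159, 0.0454]
tool_rot: [0.001, 0.782, 0.623, 0.001]
force: [-0.3, 0.1, -3.4]
grip_width: 0.0445
finger_force: 25.9
```

drive_tool(
  steps=[0,0,0.5,0,0,0,1,0,0,1,0,0,0,1,0,0,1.2,0,0,0,1,0,0,1.5,0,0,0,1,0,0,1.5,0,0,0,1],
)

```text
clock: 10.6
position: [0.5067, 0.2159, 0.044]
tool_rot: [0.001, 0.782, 0.623, 0.001]
force: [0.0, -0.5, -2.2]
grip_width: 0.0442
finger_force: 25.9
```

Touching: the load has started to drop. I'll go on in small steps.

drive_tool(
  steps=[0,0,0.2,0,0,0,1,0,0,0.4,0,0,0,1,0,0,0.6,0,0,0,1,0,0,0.6,0,0,0,1,0,0,0.6,0,0,0,1],
)

```text
clock: 11.1
position: [0.5063, 0.216, 0.0435]
tool_rot: [0.001, 0.782, 0.623, 0.0]
force: [-3.1, -0.5, 0.8]
grip_width: 0.0443
finger_force: 26.8
```

drive_tool(
  steps=[0,-0.3,0,0,0,0,1,0,-0.6,0.2,0,0,0,1,0,-0.6,0.4,0,0,0,1,0,-0.6,0.4,0,0,0,1,0,-0.6,0.4,0,0,0,1],
)

```text
clock: 11.6
position: [0.5061, 0.216, 0.0433]
tool_rot: [0.001, 0.782, 0.623, 0.001]
force: [-3.2, 0.0, 3.9]
grip_width: 0.0444
finger_force: 27.8
```

drive_tool(
  steps=[0,-0.3,0,0,0,0,1,0,-0.6,0,0,0,0,1,0,-0.6,-0.1,0,0,0,1,0,-0.6,-0.1,0,0,0,1,0,-0.6,-0.1,0,0,0,1],
)

```text
clock: 12.1
position: [0.5061, 0.2161, 0.0433]
tool_rot: [0.001, 0.782, 0.623, 0.001]
force: [-0.2, -2.3, 3.3]
grip_width: 0.0448
finger_force: 27.6
```

drive_tool(
  steps=[0,0,0,0,0,0,0.48,0,0,0,0,0,0,0.42,0,0,0,0,0,0,0.36,0,0,0,0,0,0,0.25,0,0,0,0,0,0,0.1],
)

```text
clock: 12.6
position: [0.5054, 0.2163, 0.0429]
tool_rot: [0.001, 0.782, 0.623, 0.001]
force: [-0.2, 0.5, 0.6]
grip_width: 0.0687
finger_force: 0.0
```

drive_tool(
  steps=[0,0,0,0,0,0,0,0,0,0,0,0,0,0,0,0,0,0,0,0,0,0,0,0,0,0,0,0,0,0,0,0,0,0,0],
)

```text
clock: 13.1
position: [0.5055, 0.2162, 0.0432]
tool_rot: [0.001, 0.782, 0.623, 0.001]
force: [0.3, -0.7, -0.2]
grip_width: 0.088
finger_force: 0.0
```

```bash
python3 -c "
from h import *
plan((.5064,.2168,.125),77.02)"
```

```text
t 13.1 pos [0.5055 0.2162 0.0432] F [ 0.3 -0.7 -0.2] w 0.088 q [ 0.28  0.47  1.78 -0.    0.9   0.5 ]
shift mm [  0.8   0.9 -81.8] rv [ 0.0021 -0.      0.0015]
```

Released and settled. Now up, clear of the lens.

drive_tool(
  steps=[0,0,-8,0,0,0,0,0,0,-25,0,0,0,0,0,0,-50,0,0,0,0,0.4,0.5,-85,0,0,0,0,0.8,0.9,-110,0,0,0,0],
)

```text
clock: 13.6
position: [0.5069, 0.217, 0.1556]
tool_rot: [0.001, 0.782, 0.623, 0.001]
force: [0.2, -0.1, 0.5]
grip_width: 0.0878
finger_force: 0.0
```

drive_tool(
  steps=[0,0,-40,0,0,0,0.4,0,0,-80,0,0,0,1,0,0,-110,0,0,0,1,0,0,-120,0,0,0,1,0,0,-120,0,0,0,1],
)

```text
clock: 14.1
position: [0.5069, 0.2171, 0.2747]
tool_rot: [0.001, 0.782, 0.623, 0.002]
force: [0.0, -0.6, -0.9]
grip_width: 0.0513
finger_force: 0.0
```

```bash
python3 -c "
from h import *
plan((.5064,.2168,.10),77.02)
im,K,T=wshot('ws')
g=cv2.cvtColor(im,6).astype(float)
th=np.radians(77.02);d=np.array([np.cos(th),np.sin(th)]);n=np.array([d[1],-d[0]])
print('pred front/rear top',proj(np.r_[.325*d+.4447*n+.058*d,.0878],K,T),proj(np.r_[.325*d+.4447*n-.058*d,.0878],K,T),proj(np.r_[.325*d+.4447*n+.058*d,.0358],K,T))
p=g[100:320,277:288].mean(1);print([(100+i,int(x)) for i,x in enumerate(p)][20:200:2])
cv2.imwrite('pics/s.png',im)
"
```

```text
t 14.1 pos [0.5069 0.2171 0.2747] F [ 0.  -0.6 -0.9] w 0.0513 q [ 0.28  0.22  1.5  -0.    1.41  0.51]
shift mm [ -0.7  -1.3 174.7] rv [ 0.0049 -0.0016  0.0016]
pred front/rear top [[281.5653317  141.79552409]] [[281.46077935 234.67385604]] [[281.51535807 140.41289152]]
[(120, 172), (122, 173), (124, 173), (126, 173), (128, 173), (130, 172), (132, 172), (134, 172), (136, 172), (138, 172), (140, 130), (142, 60), (144, 55), (146, 54), (148, 61), (150, 77), (152, 58), (154, 53), (156, 53), (158, 53), (160, 53), (162, 52), (164, 52), (166, 52), (168, 52), (170, 51), (172, 51), (174, 51), (176, 52), (178, 50), (180, 51), (182, 51), (184, 50), (186, 51), (188, 50), (190, 50), (192, 50), (194, 50), (196, 50), (198, 50), (200, 50), (202, 49), (204, 50), (206, 49), (208, 49), (210, 50), (212, 50), (214, 50), (216, 66), (218, 149), (220, 149), (222, 64), (224, 50), (226, 50), (228, 50), (230, 50), (232, 129), (234, 152), (236, 166), (238, 167), (240, 166), (242, 166), (244, 166), (246, 144), (248, 46), (250, 46), (252, 48), (254, 100), (256, 105), (258, 166), (260, 166), (262, 166), (264, 165), (266, 165), (268, 145), (270, 46), (272, 49), (274, 49), (276, 126), (278, 188), (280, 183), (282, 186), (284, 187), (286, 185), (288, 189), (290, 190), (292, 186), (294, 187), (296, 190), (298, 190)]
```

View pics/s.png

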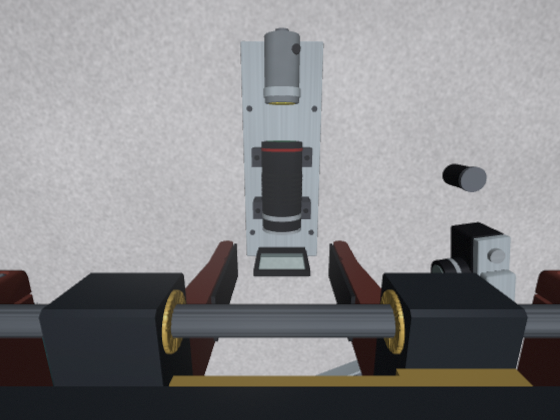

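The lens is seated: its front edge at row 140 and rear at row 235 match the prediction for an even overhang (140 and 235). It is centred at column 282, and the front faces the lamp. Next: close the fingers and descend.

drive_tool(
  steps=[0,-0.3,25,0.002,0,0,1,-0.3,-0.6,65,0.004,-0.001,0,1,-0.7,-1,105,0.005,-0.001,0,1,-0.7,-1.3,135,0.005,-0.001,0,1,-0.7,-1.3,155,0.005,-0.001,0,1],
)

```text
clock: 14.65
position: [0.5011, 0.2152, 0.1133]
tool_rot: [-0.002, 0.782, 0.623, -0.005]
force: [1.2, -0.3, 0.3]
grip_width: 0.0076
finger_force: 0.0
```

drive_tool(
  steps=[0,0,3,0,0,0,1,0,0,6,0,0,0,1,0,0,8,0,0,0,1,0,0,10,0,0,0,1,0,0,10,0,0,0,1],
)

```text
clock: 15.15
position: [0.5054, 0.2165, 0.1088]
tool_rot: [-0.001, 0.782, 0.623, -0.001]
force: [-0.8, -1.3, 0.8]
grip_width: 0.0009
finger_force: 0.0
```

```bash
python3 -c "
from h import *
plan((.5063,.2167,.0878),77.02)"
```

```text
t 15.15 pos [0.5054 0.2165 0.1088] F [-0.8 -1.3  0.8] w 0.0009 q [0.28 0.38 1.71 0.   1.05 0.5 ]
shift mm [ 0.4  0.8 21. ] rv [-0.0019  0.0004  0.0016]
```

drive_tool(
  steps=[0,0.4,6,0,0,0,1,0.4,0.8,11,-0.001,0,0,1,0.4,0.8,15,-0.002,0,0,1,0.4,0.8,17,-0.002,0,0,1,0.4,0.8,17,-0.002,0,0,1],
)

```text
clock: 15.65
position: [0.5054, 0.2165, 0.0907]
tool_rot: [-0.0, 0.782, 0.623, -0.001]
force: [1.6, 0.5, 0.6]
grip_width: 0.0002
finger_force: 0.0
```

```bash
python3 -c "
from h import *
plan((.5063,.2167,.0878),77.02)"
```

```text
t 15.65 pos [0.5054 0.2165 0.0907] F [1.6 0.5 0.6] w 0.0002 q [ 0.28  0.4   1.73 -0.    1.01  0.5 ]
shift mm [0.4 0.8 2.9] rv [-0.0018  0.0015  0.0016]
```

drive_tool(
  steps=[0,0.4,0.5,0,0,0,1,0.3,0.8,1,0,0,0,1,0.3,0.8,1.5,0,0,0,1,0.3,0.8,2,0,0,0,1,0.3,0.8,2.4,0,0,0,1],
)

```text
clock: 16.15
position: [0.5066, 0.2167, 0.0887]
tool_rot: [-0.0, 0.782, 0.623, -0.001]
force: [-0.2, 0.1, 0.7]
grip_width: 0.0005
finger_force: 0.0
```

drive_tool(
  steps=[0,0,0.2,0,0,0,1,0,0,0.4,0,0,0,1,0,0,0.5,0,0,0,1,0,0,0.5,0,0,0,1,0,0,0.5,0,0,0,1],
)

```text
clock: 16.65
position: [0.5066, 0.2167, 0.0882]
tool_rot: [-0.0, 0.782, 0.623, -0.001]
force: [-0.1, 0.0, -0.8]
grip_width: 0.0003
finger_force: 0.0
```

drive_tool(
  steps=[0,0,0.1,0,0,0,1,0,0,0.2,0,0,0,1,0,0,0.3,0,0,0,1,0,0,0.3,0,0,0,1,0,0,0.3,0,0,0,1],
)

```text
clock: 17.15
position: [0.5066, 0.2167, 0.0879]
tool_rot: [-0.0, 0.782, 0.623, -0.001]
force: [-1.2, 0.7, 0.4]
grip_width: 0.0004
finger_force: 0.0
```

drive_tool(
  steps=[0,0,0.1,0,0,0,1,0,0,0.2,0,0,0,1,0,0,0.3,0,0,0,1,0,0,0.3,0,0,0,1,0,0,0.3,0,0,0,1],
)

```text
clock: 17.65
position: [0.5066, 0.2167, 0.0876]
tool_rot: [-0.0, 0.782, 0.623, -0.001]
force: [-0.5, 0.2, -0.3]
grip_width: 0.0005
finger_force: 0.0
```

drive_tool(
  steps=[0,0,0.1,0,0,0,1,0,0,0.2,0,0,0,1,0,0,0.4,0,0,0,1,0,0,0.4,0,0,0,1,0,0,0.4,0,0,0,1],
)

```text
clock: 18.15
position: [0.5066, 0.2167, 0.0872]
tool_rot: [-0.0, 0.782, 0.623, -0.001]
force: [0.5, -0.6, -1.0]
grip_width: 0.0006
finger_force: 0.0
```

drive_tool(
  steps=[0,0,0.1,0,0,0,1,0,0,0.2,0,0,0,1,0,0,0.4,0,0,0,1,0,0,0.4,0,0,0,1,0,0,0.4,0,0,0,1],
)

```text
clock: 18.65
position: [0.5066, 0.2167, 0.0869]
tool_rot: [-0.0, 0.782, 0.623, -0.001]
force: [-0.2, 0.3, -0.4]
grip_width: 0.0008
finger_force: 0.0
```

drive_tool(
  steps=[0,0,0.2,0,0,0,1,0,0,0.3,0,0,0,1,0,0,0.5,0,0,0,1,0,0,0.5,0,0,0,1,0,0,0.5,0,0,0,1],
)

```text
clock: 19.15
position: [0.5066, 0.2167, 0.0863]
tool_rot: [-0.0, 0.782, 0.623, -0.001]
force: [-0.4, 0.0, 1.1]
grip_width: 0.0005
finger_force: 0.0
```

drive_tool(
  steps=[0,0,0.2,0,0,0,1,0,0,0.3,0,0,0,1,0,0,0.5,0,0,0,1,0,0,0.5,0,0,0,1,0,0,0.5,0,0,0,1],
)

```text
clock: 19.65
position: [0.5066, 0.2167, 0.0858]
tool_rot: [-0.0, 0.782, 0.623, -0.001]
force: [1.3, -0.0, 0.2]
grip_width: 0.0006
finger_force: 0.0
```

drive_tool(
  steps=[0,0,0.2,0,0,0,1,0,0,0.4,0,0,0,1,0,0,0.6,0,0,0,1,0,0,0.6,0,0,0,1,0,0,0.6,0,0,0,1],
)

```text
clock: 20.15
position: [0.5066, 0.2167, 0.0852]
tool_rot: [-0.0, 0.782, 0.623, -0.001]
force: [0.6, -0.2, -0.1]
grip_width: 0.0003
finger_force: 0.0
```

drive_tool(
  steps=[0,0,0.2,0,0,0,1,0,0,0.4,0,0,0,1,0,0,0.6,0,0,0,1,0,0,0.6,0,0,0,1,0,0,0.6,0,0,0,1],
)

```text
clock: 20.65
position: [0.5066, 0.2167, 0.0846]
tool_rot: [-0.0, 0.782, 0.623, -0.001]
force: [0.3, -0.4, 0.3]
grip_width: 0.0004
finger_force: 0.0
```

drive_tool(
  steps=[0,0,0.2,0,0,0,1,0,0,0.4,0,0,0,1,0,0,0.6,0,0,0,1,0,0,0.6,0,0,0,1,0,0,0.6,0,0,0,1],
)

```text
clock: 21.15
position: [0.5066, 0.2167, 0.084]
tool_rot: [-0.0, 0.782, 0.623, -0.001]
force: [0.5, -0.7, 0.1]
grip_width: 0.0006
finger_force: 0.0
```

drive_tool(
  steps=[0,0,0.2,0,0,0,1,0,0,0.4,0,0,0,1,0,0,0.5,0,0,0,1,0,0,0.5,0,0,0,1,0,0,0.5,0,0,0,1],
)

```text
clock: 21.65
position: [0.5066, 0.2167, 0.0835]
tool_rot: [-0.0, 0.782, 0.623, -0.001]
force: [-0.0, -0.5, 0.0]
grip_width: 0.0002
finger_force: 0.0
```

There's no contact yet at 4 mm below the expected barrel top, so I'll look before pushing on.

```bash
python3 -c "
from h import *
plan((.5063,.2167,.0878),77.02)
im,K,T=wshot('wq')
from bench import vision
s=vision.snapshot('side');t=vision.snapshot('top');H=np.zeros((600,800,3),np.uint8)
H[:300,:400]=cv2.resize(im,(400,300));H[:300,400:]=cv2.resize(im[120:300,160:400],(400,300))
H[300:,:400]=cv2.resize(s['color'][270:360,260:380],(400,300),interpolation=2);H[300:,400:]=cv2.resize(t['color'][200:320,80:260],(400,300))
cv2.imwrite('pics/q.png',cv2.convertScaleAbs(H,alpha=1.3))
Ks,Ts=s['camera_matrix'],s['world_from_camera']
print((proj([(.5066,.2167,.0835),(.5066,.2167,.0878)],Ks,Ts)-[260,270])*400/120+[0,300])
print(proj([(.5066,.2167,.0835),(.5066,.2167,.0878)],K,T))
"
```

```text
t 21.65 pos [0.5066 0.2167 0.0835] F [-0.  -0.5  0. ] w 0.0002 q [ 0.28  0.41  1.74 -0.    0.99  0.5 ]
shift mm [-0.1 -0.3 -4.3] rv [-0.0011  0.001   0.0015]
[[155.81074671 413.00675321]
 [156.30802858 409.78562185]]
[[282.6422749  242.46925715]
 [282.63329954 244.82676971]]
```

View pics/q.png

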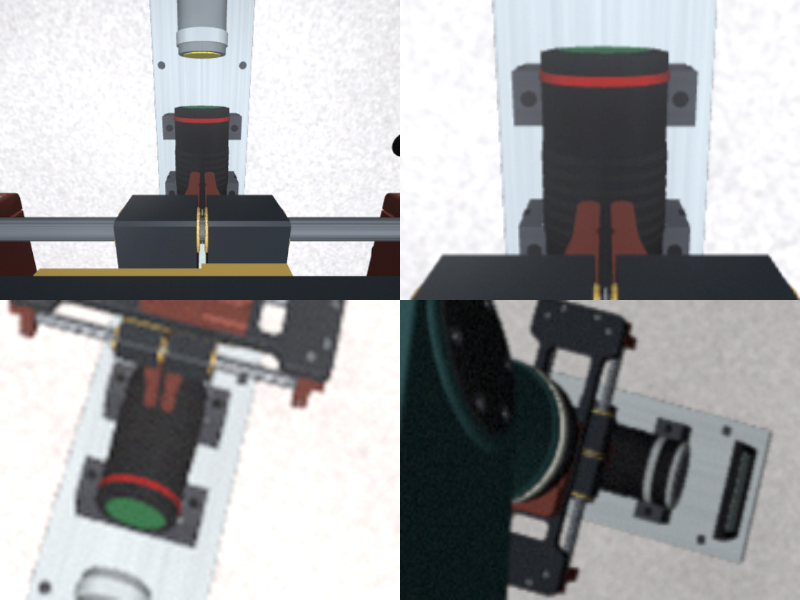

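The fingers are centred over the barrel with only a small gap left, and the lens is still seated straight. I'll keep lowering in small steps.

drive_tool(
  steps=[0,-0.1,0.2,0,0,0,1,0,-0.2,0.4,0,0,0,1,0,-0.2,0.5,0,0,0,1,0,-0.2,0.5,0,0,0,1,0,-0.2,0.5,0,0,0,1],
)

```text
clock: 22.3
position: [0.5064, 0.2168, 0.083]
tool_rot: [-0.0, 0.782, 0.623, -0.001]
force: [-0.7, -1.4, 0.1]
grip_width: 0.0006
finger_force: 0.0
```

drive_tool(
  steps=[0,0,0.2,0,0,0,1,0,0,0.4,0,0,0,1,0,0,0.5,0,0,0,1,0,0,0.5,0,0,0,1,0,0,0.5,0,0,0,1],
)

```text
clock: 22.8
position: [0.5064, 0.2167, 0.0825]
tool_rot: [-0.0, 0.782, 0.623, -0.001]
force: [0.6, -0.1, -0.5]
grip_width: 0.0005
finger_force: 0.0
```

drive_tool(
  steps=[0,0,0.2,0,0,0,1,0,0,0.4,0,0,0,1,0,0,0.6,0,0,0,1,0,0,0.6,0,0,0,1,0,0,0.6,0,0,0,1],
)

```text
clock: 23.3
position: [0.5064, 0.2167, 0.0819]
tool_rot: [-0.0, 0.782, 0.623, -0.001]
force: [-0.3, -0.0, 0.3]
grip_width: 0.0005
finger_force: 0.0
```

drive_tool(
  steps=[0,0,0.2,0,0,0,1,0,0,0.4,0,0,0,1,0,0,0.6,0,0,0,1,0,0,0.6,0,0,0,1,0,0,0.6,0,0,0,1],
)

```text
clock: 23.8
position: [0.5064, 0.2167, 0.0813]
tool_rot: [-0.0, 0.782, 0.623, -0.001]
force: [-0.1, -0.2, -0.9]
grip_width: 0.0007
finger_force: 0.0
```

```bash
python3 -c "
from h import *
import pickle
for f,rows in(('ws',(146,156,165,175,185,195,205,214,226)),('wl',(145,155,165,175,185,195,205))):
    im,K,T=pickle.load(open(f+'.pkl','rb'));g=cv2.GaussianBlur(cv2.cvtColor(im,6),(3,3),0).astype(float)
    for r in rows:
        v=np.gradient(g[r]);i=255+np.argmin(v[255:272]);j=292+np.argmax(v[292:312])
        # subpixel by halfway crossing
        row=g[r];a=np.interp(-85,-row[i-3:i+4],np.arange(i-3,i+4));b=np.interp(85,row[j-3:j+4],np.arange(j-3,j+4))
        z=.064 if f=='ws' else .038
        w=np.linalg.norm(cast((a,r),K,T,z)-cast((b,r),K,T,z));print(f,r,i,j,round(a,1),round(b,1),round(w*1000,1))
"
```

```text
ws 146 261 302 261.4 301.6 50.9
ws 156 261 311 258.0 310.6 66.9
ws 165 261 311 258.0 310.1 66.8
ws 175 261 302 261.6 301.4 51.5
ws 185 261 302 261.8 301.2 51.5
ws 195 261 302 261.8 301.2 51.8
ws 205 262 311 259.0 309.4 66.8
ws 214 265 310 264.5 309.2 59.7
ws 226 263 301 263.1 300.1 50.0
wl 145 262 301 261.2 300.8 52.8
wl 155 262 300 261.5 300.8 52.9
wl 165 262 300 261.5 301.0 53.4
wl 175 262 300 261.2 301.0 54.2
wl 185 262 300 261.4 301.1 54.8
wl 195 262 300 261.6 300.9 54.5
wl 205 263 300 262.2 300.2 53.1
```

```bash
python3 -c "
from h import *
import pickle
im,K,T=wshot('wr');s,p,r=tool()
def redend(im):
    hsv=cv2.cvtColor(im,40);m=(hsv[...,1]>70)&((hsv[...,0]<12)|(hsv[...,0]>168))&(hsv[...,2]>60);m[:200]=0;m[275:]=0;m[:,:240]=0;m[:,325:]=0
    ys,xs=np.nonzero(m);return [(c,ys[xs==c].min()) for c in range(255,315,3) if (xs==c).any()]
print('now',redend(im)); print('wq',redend(pickle.load(open('wq.pkl','rb'))[0]))
for x in(-.011,0,.01,.0125):print(x,proj([p+r.apply((x,y,z)) for y,z in((.006,0),(.013,0),(.006,-.0065))],K,T).round(1).tolist())
# same for free-air open fingers at wb (tips)
a=pickle.load(open('ws.pkl','rb'))[0];hsv=cv2.cvtColor(a,40);m=(hsv[...,1]>70)&((hsv[...,0]<12)|(hsv[...,0]>168))&(hsv[...,2]>60);ys,xs=np.nonzero(m[200:,200:370]);print('ws tip row',ys.min()+200, xs[ys==ys.min()]+200)
print(proj([p+r.apply((x,.0256+o,0)) for x in(-.01,0,.01) for o in(0,.0135)],K,T).round(1).tolist())
"
```

```text
now [(261, np.int64(266)), (264, np.int64(255)), (267, np.int64(242)), (270, np.int64(241)), (273, np.int64(241)), (276, np.int64(241)), (279, np.int64(242)), (288, np.int64(241)), (291, np.int64(241)), (294, np.int64(241)), (297, np.int64(241)), (300, np.int64(246)), (303, np.int64(263)), (306, np.int64(269))]
wq [(261, np.int64(266)), (264, np.int64(256)), (267, np.int64(242)), (270, np.int64(241)), (273, np.int64(241)), (276, np.int64(241)), (279, np.int64(242)), (288, np.int64(241)), (291, np.int64(241)), (294, np.int64(241)), (297, np.int64(241)), (300, np.int64(246)), (303, np.int64(263)), (306, np.int64(269))]
-0.011 [[291.6, 258.1], [302.2, 258.1], [291.9, 262.1]]
0 [[291.8, 242.4], [302.5, 242.4], [292.1, 246.0]]
0.01 [[291.9, 227.8], [302.7, 227.8], [292.2, 231.0]]
0.0125 [[291.9, 224.1], [302.8, 224.1], [292.2, 227.2]]
ws tip row 241 [339 340]
[[321.3, 256.7], [341.7, 256.7], [321.8, 242.4], [342.5, 242.5], [322.3, 227.8], [343.2, 227.8]]
```

The tips are at the same image row as in free air, so the barrel isn't hiding them and there's still a gap. I'll continue.

drive_tool(
  steps=[0,0,0.2,0,0,0,1,0,0,0.4,0,0,0,1,0,0,0.6,0,0,0,1,0,0,0.6,0,0,0,1,0,0,0.6,0,0,0,1],
)

```text
clock: 24.35
position: [0.5064, 0.2167, 0.0807]
tool_rot: [-0.0, 0.782, 0.623, -0.001]
force: [0.1, -0.1, 0.3]
grip_width: 0.0006
finger_force: 0.0
```

drive_tool(
  steps=[0,0,0.2,0,0,0,1,0,0,0.4,0,0,0,1,0,0,0.6,0,0,0,1,0,0,0.6,0,0,0,1,0,0,0.6,0,0,0,1],
)

```text
clock: 24.85
position: [0.5064, 0.2167, 0.0801]
tool_rot: [-0.0, 0.782, 0.623, -0.001]
force: [-0.4, -0.3, -0.2]
grip_width: 0.0004
finger_force: 0.0
```

drive_tool(
  steps=[0,0,0.2,0,0,0,1,0,0,0.4,0,0,0,1,0,0,0.6,0,0,0,1,0,0,0.6,0,0,0,1,0,0,0.6,0,0,0,1],
)

```text
clock: 25.35
position: [0.5064, 0.2167, 0.0795]
tool_rot: [-0.0, 0.782, 0.623, -0.001]
force: [1.0, -0.8, -0.4]
grip_width: 0.0005
finger_force: 0.0
```

drive_tool(
  steps=[0,0,0.2,0,0,0,1,0,0,0.4,0,0,0,1,0,0,0.6,0,0,0,1,0,0,0.8,0,0,0,1,0,0,0.8,0,0,0,1],
)

```text
clock: 25.85
position: [0.5064, 0.2168, 0.0787]
tool_rot: [-0.0, 0.782, 0.623, -0.001]
force: [-0.2, -0.3, 0.0]
grip_width: 0.0003
finger_force: 0.0
```

drive_tool(
  steps=[0,0,0.2,0,0,0,1,0,0,0.4,0,0,0,1,0,0,0.6,0,0,0,1,0,0,0.8,0,0,0,1,0,0,0.8,0,0,0,1],
)

```text
clock: 26.35
position: [0.5064, 0.2167, 0.0779]
tool_rot: [-0.0, 0.782, 0.623, -0.001]
force: [0.3, 0.5, 0.7]
grip_width: 0.0004
finger_force: 0.0
```

```bash
python3 -c "
from h import *
import pickle
plan((.5063,.2167,.0878),77.02)
im,K,T=wshot('wt');th=np.radians(77.02);d=np.array([np.cos(th),np.sin(th)]);g=cv2.cvtColor(im,6).astype(float)
print(g[130:175,275:290].mean(1).round())
hsv=cv2.cvtColor(im,40);m=(hsv[...,1]>70)&((hsv[...,0]<12)|(hsv[...,0]>168))&(hsv[...,2]>60);print([(c,np.nonzero(m[215:275,c])[0].min()+215) for c in (270,276,291,297)])
print(proj([np.r_[.325*d+.4447*np.array([d[1],-d[0]])+.058*d,z] for z in(.0358,.0878)],K,T))
print(im[225:262:2,284].max(1),im[225:262:2,273].tolist())
"
```

```text
t 26.35 pos [0.5064 0.2167 0.0779] F [0.3 0.5 0.7] w 0.0004 q [ 0.28  0.42  1.74 -0.    0.98  0.5 ]
shift mm [-0.1 -0.1 -9.9] rv [-0.0011  0.0011  0.0015]
[180. 180. 180. 179. 180. 179. 179. 179. 179. 179. 179. 179. 179. 179.
 179. 179. 179. 179. 125.  75.  75.  79.  63.  49.  51.  51.  51.  50.
  50.  49.  49.  49.  48.  48.  48.  47.  47.  67.  73.  73.  73.  72.
  72.  58.  45.]
[(270, np.int64(241)), (276, np.int64(241)), (291, np.int64(241)), (297, np.int64(241))]
[[282.77537843 148.00837088]
 [282.68945551 153.24635547]]
[41 41 40 40 39 39 39 39 38 37 38 38 36 36 37 36 36 36 35] [[44, 41, 40], [44, 41, 40], [43, 41, 40], [41, 41, 40], [43, 40, 39], [44, 41, 41], [42, 41, 39], [41, 40, 39], [45, 47, 75], [45, 48, 79], [45, 47, 79], [44, 47, 79], [44, 48, 79], [44, 47, 79], [44, 47, 78], [43, 46, 78], [43, 47, 78], [43, 46, 78], [44, 47, 80]]
```

```bash
python3 -c "
from h import *
import pickle
from bench import vision
s=vision.snapshot('side');im=s['color'];hsv=cv2.cvtColor(im,40)
Ks,Ts=s['camera_matrix'],s['world_from_camera'];_,p,r=tool()
m=(hsv[...,1]>90)&((hsv[...,0]<12)|(hsv[...,0]>168))&(hsv[...,2]>50)
for y in range(285,330):
    x=np.nonzero(m[y,285:335])[0]+285
    if len(x): print(y,x.tolist())
for x in(-.01,0,.01):print(x,[proj(p+r.apply((x,y,z)),Ks,Ts).round(1).tolist()[0] for z in(0,-.006,-.012,-.02) for y in(-.013,.013)])
w,K,T=pickle.load(open('wt.pkl','rb'))
# points on wrist ray of row 241.5 by tool z
for z in(0,-.006,-.012,-.018,-.025):
    q=r.inv().apply(cast((276,241.5),K,T,p[2]-z)[0]-p);print('tool',q.round(4),'side',proj(p+r.apply(q),Ks,Ts).round(1))
"
```

```text
290 [307, 308]
291 [307]
292 [303, 304, 305, 306, 307]
293 [303, 304, 305, 306, 307]
294 [303, 304, 305, 306, 307, 310, 311, 312, 313]
295 [303, 304, 305, 306, 307, 310, 311, 312, 313, 314]
296 [304, 305, 306, 307, 309, 310, 311, 312, 313]
297 [304, 305, 306, 307, 309, 310, 311, 312, 313]
298 [304, 305, 306, 309, 310, 311, 312]
299 [303, 304, 305, 306, 309, 310, 311, 312]
300 [303, 304, 305, 306, 309, 310, 311, 312]
301 [303, 304, 305, 306, 309, 310, 311, 312]
302 [304, 305, 306, 308, 309, 310, 311]
303 [308, 309, 310, 311]
304 [310]
322 [292, 293, 294, 295, 296, 297, 298, 299, 300, 301]
323 [291, 292, 293, 294, 295, 296, 297, 298, 299, 300, 301, 302, 303, 304]
324 [290, 291, 292, 293, 294, 295, 296, 297, 298, 299, 300, 301, 302, 303, 304, 305, 306, 307]
325 [290, 291, 301, 302, 303, 304, 305, 306, 307, 308]
326 [305, 306, 307, 308, 309, 310]
327 [307, 308, 309, 310, 311]
328 [309, 310, 311, 312]
329 [310, 311, 312, 313]
-0.01 [[313.7, 302.6], [301.8, 299.5], [314.0, 301.3], [301.9, 298.1], [314.2, 299.9], [302.1, 296.7], [314.5, 298.1], [302.4, 294.9]]
0 [[312.7, 306.8], [300.6, 303.6], [312.9, 305.4], [300.8, 302.2], [313.2, 304.1], [301.0, 300.9], [313.5, 302.3], [301.2, 299.0]]
0.01 [[311.6, 311.0], [299.5, 307.7], [311.9, 309.6], [299.7, 306.4], [312.1, 308.3], [299.8, 305.1], [312.4, 306.5], [300.1, 303.2]]
tool [ 0.0007 -0.0043  0.    ] side [[308.6 306. ]]
tool [ 0.0029 -0.0042 -0.006 ] side [[308.5 305.6]]
tool [ 0.0051 -0.0041 -0.012 ] side [[308.4 305.1]]
tool [ 0.0073 -0.0039 -0.018 ] side [[308.3 304.7]]
tool [ 0.0099 -0.0038 -0.025 ] side [[308.2 304.2]]
```

Triangulating the visible tip, together with the 44.5 mm grip width, suggests the real finger ends are about 25-32 mm above the reported TCP. Contact would then come at a reading of about 0.056-0.063. I'll descend on force.

drive_tool(
  steps=[0,0,0.4,0,0,0,1,0,0,0.8,0,0,0,1,0,0,1.2,0,0,0,1,0,0,1.5,0,0,0,1,0,0,1.5,0,0,0,1],
)

```text
clock: 26.95
position: [0.5064, 0.2167, 0.0764]
tool_rot: [-0.0, 0.782, 0.623, -0.001]
force: [0.7, 0.9, -0.6]
grip_width: 0.0004
finger_force: 0.0
```

drive_tool(
  steps=[0,0,0.4,0,0,0,1,0,0,0.8,0,0,0,1,0,0,1.2,0,0,0,1,0,0,1.5,0,0,0,1,0,0,1.5,0,0,0,1],
)

```text
clock: 27.45
position: [0.5064, 0.2167, 0.0749]
tool_rot: [-0.0, 0.782, 0.623, -0.001]
force: [0.9, 0.1, 0.2]
grip_width: 0.0007
finger_force: 0.0
```

drive_tool(
  steps=[0,0,0.4,0,0,0,1,0,0,0.8,0,0,0,1,0,0,1.2,0,0,0,1,0,0,1.6,0,0,0,1,0,0,2,0,0,0,1],
)

```text
clock: 27.95
position: [0.5064, 0.2167, 0.0729]
tool_rot: [-0.0, 0.782, 0.623, -0.001]
force: [-0.2, 0.3, 0.0]
grip_width: 0.0006
finger_force: 0.0
```

drive_tool(
  steps=[0,0,0.4,0,0,0,1,0,0,0.8,0,0,0,1,0,0,1.2,0,0,0,1,0,0,1.6,0,0,0,1,0,0,2,0,0,0,1],
)

```text
clock: 28.45
position: [0.5064, 0.2167, 0.0709]
tool_rot: [-0.0, 0.782, 0.623, -0.001]
force: [-0.7, 0.9, 0.2]
grip_width: 0.0004
finger_force: 0.0
```

drive_tool(
  steps=[0,0,0.4,0,0,0,1,0,0,0.8,0,0,0,1,0,0,1.2,0,0,0,1,0,0,1.6,0,0,0,1,0,0,2,0,0,0,1],
)

```text
clock: 28.95
position: [0.5064, 0.2167, 0.0689]
tool_rot: [-0.0, 0.782, 0.623, -0.001]
force: [0.4, -0.5, -0.2]
grip_width: 0.0003
finger_force: 0.0
```

```bash
python3 -c "
from h import *
im,K,T=wshot('wu');th=np.radians(77.02);d=np.array([np.cos(th),np.sin(th)]);g=cv2.cvtColor(im,6).astype(float)
hsv=cv2.cvtColor(im,40);m=(hsv[...,1]>70)&((hsv[...,0]<12)|(hsv[...,0]>168))&(hsv[...,2]>60);print([(c,np.nonzero(m[215:275,c])[0].min()+215) for c in (270,276,291,297)])
v=np.abs(np.gradient(g[140:170,275:290].mean(1)));print(140+np.argmax(v))
print(proj([np.r_[.325*d+.4447*np.array([d[1],-d[0]])+.058*d,z] for z in(.0358,.0878)],K,T))
"
```

```text
[(270, np.int64(241)), (276, np.int64(241)), (291, np.int64(241)), (297, np.int64(241))]
149
[[282.73359201 148.77543329]
 [282.63892043 154.50299517]]
```

drive_tool(
  steps=[0,0,0.4,0,0,0,1,0,0,0.8,0,0,0,1,0,0,1.2,0,0,0,1,0,0,1.6,0,0,0,1,0,0,2,0,0,0,1],
)

```text
clock: 29.5
position: [0.5064, 0.2167, 0.0669]
tool_rot: [-0.0, 0.782, 0.623, -0.001]
force: [0.0, 0.1, 0.5]
grip_width: 0.0006
finger_force: 0.0
```

drive_tool(
  steps=[0,0,0.4,0,0,0,1,0,0,0.8,0,0,0,1,0,0,1.2,0,0,0,1,0,0,1.5,0,0,0,1,0,0,1.5,0,0,0,1],
)

```text
clock: 30.0
position: [0.5063, 0.2167, 0.0654]
tool_rot: [-0.0, 0.782, 0.623, -0.001]
force: [0.8, 0.7, 0.4]
grip_width: 0.0002
finger_force: 0.0
```

drive_tool(
  steps=[0,0,0.3,0,0,0,1,0,0,0.6,0,0,0,1,0,0,0.9,0,0,0,1,0,0,1.2,0,0,0,1,0,0,1.2,0,0,0,1],
)

```text
clock: 30.5
position: [0.5063, 0.2167, 0.0642]
tool_rot: [-0.0, 0.782, 0.623, -0.001]
force: [0.3, -0.4, 0.8]
grip_width: 0.0004
finger_force: 0.0
```

drive_tool(
  steps=[0,0,0.3,0,0,0,1,0,0,0.6,0,0,0,1,0,0,0.8,0,0,0,1,0,0,0.8,0,0,0,1,0,0,0.8,0,0,0,1],
)

```text
clock: 31.0
position: [0.5064, 0.2167, 0.0634]
tool_rot: [-0.0, 0.782, 0.623, -0.001]
force: [-0.6, -0.1, -0.7]
grip_width: 0.0007
finger_force: 0.0
```

drive_tool(
  steps=[0,0,0.3,0,0,0,1,0,0,0.6,0,0,0,1,0,0,0.8,0,0,0,1,0,0,0.8,0,0,0,1,0,0,0.8,0,0,0,1],
)

```text
clock: 31.5
position: [0.5064, 0.2167, 0.0626]
tool_rot: [-0.0, 0.782, 0.623, -0.001]
force: [1.0, 0.7, 0.8]
grip_width: 0.0002
finger_force: 0.0
```

drive_tool(
  steps=[0,0,0.3,0,0,0,1,0,0,0.6,0,0,0,1,0,0,0.8,0,0,0,1,0,0,0.8,0,0,0,1,0,0,0.8,0,0,0,1],
)

```text
clock: 32.0
position: [0.5064, 0.2167, 0.0618]
tool_rot: [-0.0, 0.782, 0.623, -0.001]
force: [-0.2, 0.1, 1.1]
grip_width: 0.0004
finger_force: 0.0
```

drive_tool(
  steps=[0,0,0.3,0,0,0,1,0,0,0.6,0,0,0,1,0,0,0.8,0,0,0,1,0,0,0.8,0,0,0,1,0,0,0.8,0,0,0,1],
)

```text
clock: 32.5
position: [0.5064, 0.2167, 0.061]
tool_rot: [-0.0, 0.782, 0.623, -0.001]
force: [0.4, -0.3, -0.2]
grip_width: 0.0004
finger_force: 0.0
```

drive_tool(
  steps=[0,0,0.3,0,0,0,1,0,0,0.6,0,0,0,1,0,0,0.8,0,0,0,1,0,0,0.8,0,0,0,1,0,0,0.8,0,0,0,1],
)

```text
clock: 33.0
position: [0.5064, 0.2167, 0.0602]
tool_rot: [-0.0, 0.782, 0.623, -0.001]
force: [1.1, 0.4, -0.4]
grip_width: 0.0006
finger_force: 0.0
```

drive_tool(
  steps=[0,0,0.3,0,0,0,1,0,0,0.6,0,0,0,1,0,0,0.9,0,0,0,1,0,0,1,0,0,0,1,0,0,1,0,0,0,1],
)

```text
clock: 33.5
position: [0.5064, 0.2167, 0.0592]
tool_rot: [-0.0, 0.782, 0.623, -0.001]
force: [0.3, -0.3, -0.1]
grip_width: 0.0002
finger_force: 0.0
```

drive_tool(
  steps=[0,0,0.3,0,0,0,1,0,0,0.6,0,0,0,1,0,0,0.9,0,0,0,1,0,0,1,0,0,0,1,0,0,1,0,0,0,1],
)

```text
clock: 34.0
position: [0.5064, 0.2167, 0.0582]
tool_rot: [-0.0, 0.782, 0.623, -0.001]
force: [0.2, -0.9, -0.1]
grip_width: 0.0011
finger_force: 0.0
```

drive_tool(
  steps=[0,0,0.3,0,0,0,1,0,0,0.6,0,0,0,1,0,0,0.8,0,0,0,1,0,0,0.8,0,0,0,1,0,0,0.8,0,0,0,1],
)

```text
clock: 34.5
position: [0.5065, 0.2168, 0.0579]
tool_rot: [-0.0, 0.782, 0.623, -0.001]
force: [-0.8, -0.2, 5.4]
grip_width: 0.0003
finger_force: 2.7
```

drive_tool(
  steps=[0,0,0.3,0,0,0,1,0,0,0.6,0,0,0,1,0,0,0.8,0,0,0,1,0,0,0.8,0,0,0,1,0,0,0.8,0,0,0,1],
)

```text
clock: 35.0
position: [0.5065, 0.2168, 0.0578]
tool_rot: [0.0, 0.782, 0.623, -0.0]
force: [-3.4, -1.9, 11.5]
grip_width: -0.0
finger_force: 6.0
```

Contact at a reading of 0.058, as inferred. The push is 11.5 N with a little side load, so I'll relax that.

drive_tool(
  steps=[-0.1,-0.1,0,0,0,0,1,-0.2,-0.3,-0.1,0,0,0,1,-0.2,-0.3,-0.1,0,0,0,1,-0.2,-0.3,-0.1,0,0,0,1,-0.2,-0.3,-0.1,0,0,0,1],
)

```text
clock: 35.5
position: [0.5065, 0.2168, 0.0579]
tool_rot: [0.0, 0.782, 0.623, -0.0]
force: [-2.0, -1.1, 9.9]
grip_width: 0.0003
finger_force: 5.1
```

```bash
python3 -c "
from h import *
plan((.5063,.2167,.058),77.02)
im,K,T=wshot('wv');th=np.radians(77.02);d=np.array([np.cos(th),np.sin(th)]);n=np.array([d[1],-d[0]]);g=cv2.cvtColor(im,6).astype(float)
v=np.abs(np.gradient(g[140:170,275:290].mean(1)));print(140+np.argmax(v))
print(proj([np.r_[.325*d+.4447*n+.058*d,z] for z in(.0358,.0878)],K,T))
print(proj([np.r_[.325*d+(.4447+s)*n+.045*d,.062] for s in(-.026,.026)],K,T))
r=170;v=np.gradient(cv2.GaussianBlur(g,(3,7),0)[r]);print([(i,round(v[i])) for i in range(200,360) if abs(v[i])>8])
for _ in range(3):
    from bench import vision,state; vision.snapshot('top'); print(np.round(state()['force'],1))
"
```

```text
t 35.5 pos [0.5065 0.2168 0.0579] F [-2.  -1.1  9.9] w 0.0003 q [ 0.28  0.45  1.76 -0.    0.93  0.5 ]
shift mm [-0.1 -0.2 -0.1] rv [0.0001 0.0004 0.0016]
150
[[282.53442712 149.84932468]
 [282.48065739 156.23517754]]
[[239.30969537 174.46053261]
 [325.61769868 174.64703889]]
[(210, -9), (211, -9), (218, -11), (219, -29), (220, -34), (221, -19), (344, 26), (345, 37), (346, 26), (347, 9), (355, 9)]
[-1.2 -0.2 10.2]
[-2.3 -0.3 10.7]
[-2.2 -0.3 10.4]
```

drive_tool(
  steps=[0,-0.1,0,0,0,0,1,0,-0.2,0,0,0,0,1,0,-0.3,0,0,0,0,1,0,-0.3,0,0,0,0,1,0,-0.3,0,0,0,0,1],
)

```text
clock: 36.2
position: [0.5065, 0.2168, 0.0579]
tool_rot: [0.0, 0.782, 0.623, 0.0]
force: [-1.2, -0.8, 9.5]
grip_width: 0.0002
finger_force: 4.9
```

drive_tool(
  steps=[0,0,0,0,0,0,1,0,0,0,0,0,0,1,0,0,0,0,0,0,1,0,0,0,0,0,0,1,0,0,0,0,0,0,1],
)

```text
clock: 36.7
position: [0.5065, 0.2168, 0.0579]
tool_rot: [0.0, 0.782, 0.623, 0.0]
force: [-1.4, -0.8, 9.8]
grip_width: 0.0005
finger_force: 4.9
```

Steady at about 9.8 N, with little side force, so I'm handing it in.

```bash
python3 -c "
from bench import ctrl;print(ctrl.sign_off())"
```

```text
the job is handed in; nothing more can be done
None
```

I handed the job in at 36.7 s with the black lens seated evenly in the V-blocks, its glass front towards the lamp, still pressed down at about 9.8 N by the closed fingers; the finger ends turned out to sit about 30 mm above the reported TCP, so I brought them down onto the lens by force reading.

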